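# Load the lapping nest, hasp the pump and set the clamp

### The job

Load every brass blank on the bench into the cavity of the steel nest that matches its outline, lying flat on the cavity floor, and swing the hasp of the clamp pump down flat over the catch on its lid. Only when the blanks are in and the hasp is over the catch, press the pump's plunger through its soft first stop all the way to the stiff second stop, hold it there for about a second and let it come fully up again. Leave the blanks in their cavities and the hasp down, and do not disturb the slide, saddle, caliper or rubber block.

Things in the scene. Friction and masses are not known exactly. Their poses are not given: they have to be found in the camera images.
- nest: Fixed dark steel plate with five open cavities, 205 (x) x 155 (y) x 16 mm high, mid-bench, turned a little about z. Origin: centre of the underside, z up. In its frame the cavities are centred at (x, y): round (-62, 38) and (62, -38) mm, square (-62, -38) and (62, 38) mm, oblong (0, 0).
- nest_hole0 (a point): Cavity of the nest: round, 63 mm in diameter, takes either round blank. Point: centre of its mouth, flush with the nest's upper face; the flat floor lies 7 mm below. Axes as the nest's.
- nest_hole1 (a point): Cavity of the nest: square, 55 x 55 mm, edges along the nest's x and y, takes either square blank. Point: centre of its mouth, flush with the nest's upper face; the flat floor lies 7 mm below. Axes as the nest's.
- nest_hole2 (a point): Cavity of the nest: square, 55 x 55 mm, edges along the nest's x and y, takes either square blank. Point: centre of its mouth, flush with the nest's upper face; the flat floor lies 7 mm below. Axes as the nest's.
- nest_hole3 (a point): Cavity of the nest: round, 63 mm in diameter, takes either round blank. Point: centre of its mouth, flush with the nest's upper face; the flat floor lies 7 mm below. Axes as the nest's.
- nest_hole4 (a point): Cavity of the nest: oblong (rectangular), 41 mm along the nest's x and 79 mm along its y, takes the oblong blank. Point: centre of its mouth, flush with the nest's upper face; the flat floor lies 7 mm below. Axes as the nest's.
- blank_round_a: Round brass blank: disc 60 mm in diameter with a round stub 22 mm in diameter. Plate 10 mm thick; from its middle a plain stub rises 26 mm more (top 36 mm above the underside): grip that. Origin: centre of the underside, z up. 0.28 kg. May be absent (None); starts flat on the bench left of the nest.
- blank_round_b: Round brass blank: disc 60 mm in diameter with a round stub 22 mm in diameter. Plate 10 mm thick; from its middle a plain stub rises 26 mm more (top 36 mm above the underside): grip that. Origin: centre of the underside, z up. 0.28 kg. May be absent (None); starts flat on the bench left of the nest.
- blank_square_a: Square brass blank: 52 x 52 mm (edges along its x and y) with a square stub 22 x 22 mm whose faces are parallel to the plate's edges. Plate 10 mm thick; from its middle a plain stub rises 26 mm more (top 36 mm above the underside): grip that. Origin: centre of the underside, z up. 0.28 kg. May be absent (None); starts flat on the bench left of the nest.
- blank_square_b: Square brass blank: 52 x 52 mm (edges along its x and y) with a square stub 22 x 22 mm whose faces are parallel to the plate's edges. Plate 10 mm thick; from its middle a plain stub rises 26 mm more (top 36 mm above the underside): grip that. Origin: centre of the underside, z up. 0.28 kg. May be absent (None); starts flat on the bench left of the nest.
- blank_oblong: Oblong (rectangular) brass blank: 76 mm along its x, 38 mm along its y, with a square stub 22 x 22 mm whose faces are parallel to the plate's edges. Plate 10 mm thick; from its middle a plain stub rises 26 mm more (top 36 mm above the underside): grip that. Origin: centre of the underside, z up. 0.28 kg. May be absent (None); starts flat on the bench left of the nest.
- pump: Fixed grey clamp pump, 170 (x) x 150 (y) x 60 mm high, right of the nest, turned a little. Origin: centre of the underside. In its frame: plunger axis at (45, 0) mm, its housing 56 mm wide up to z = 80 mm; aluminium filler lid (always shut) round x = -45 mm, top at z = 68 mm; on it the catch, a steel lug 8 x 10 mm at (-45, 1) mm, up to z = 84 mm.
- hasp (a joint): Angle of the hasp, rad: a steel strap 34 mm wide, 4 mm thick, 91 mm long from its hinge, with a slot 42 to 66 mm from the hinge that drops over the catch. 0 = flat over the lid, catch through the slot; 1.57 = upright; range 0 to 2.3. Starts open, leaning back past upright away from the catch. It stays where it is left; about 1 N at its end moves it.
- hasp_hinge (a point): The hasp's hinge, middle of its axis, which runs along the pump's x; at (-45, 55, 72) mm in the pump's frame. From it the closed hasp lies along the pump's -y. This point's own frame turns with the hasp.
- hasp_end (a point): Middle of the hasp's free end, 91 mm from the hinge (strap mid-thickness).
- plunger_top (a point): Centre of the flat top of the plunger, a black mushroom cap 48 mm wide, 128 mm above the bench when up. It moves straight down 20 mm in all: 12 mm soft (1 to 4 N) till the cap meets the steel collar, the first stop; then about 9 N starts cap and collar down together, and 14 to 15 N brings them to the second, solid stop 8 mm further. It springs up by itself.
- plunger (a joint): Travel of the plunger cap towards the collar, m: 0 up, 0.012 at the first stop.
- collar (a joint): Travel of the collar (with the cap on it) beyond the first stop, m: 0 up, 0.008 at the second stop.
- valve_slide: Silver U-shaped third valve slide, about 115 x 60 mm, lying beyond the nest; leave it alone.
- thumb_saddle: Brass U-shaped thumb saddle, 44 x 20 x 35 mm, beyond the nest; leave it alone.
- caliper: Steel caliper, 190 mm long and 9 mm high, lying between the robot and the nest; leave it alone.
- bench_block: Olive rubber bench block, 100 x 65 x 40 mm, beyond the nest to the left; leave it alone.
Things that resemble listed ones, but are neither listed nor needed, are in the scene too. Leave any pink look-alike of the blank_oblong alone. Leave any blue look-alike of the blank_square_b alone.

How it is judged:
By the outcome, as a careful person would: the job done as asked, in the order asked, and still so for the second after the job is handed in, with the robot touching nothing.
Of blank_round_a, blank_round_b, blank_square_a, blank_square_b, blank_oblong only 3 to 5 are there at a start; the rules pass over those that are not, and their reading is None.
At some moment in a run one of blank_round_a, blank_round_b, blank_square_a, blank_square_b, blank_oblong may be knocked a few centimetres aside while the robot is not near it.
Once in a run the grip may slacken for a moment while it holds something.
It also fails if it takes over 210 s, if anything falls off the work surface, if the arm or the gripper's body presses on something with over 40 N, if the wrist force passes 120 N, or if a joint passes its speed limit or range.

### The arm

A 6-joint arm with a two-finger parallel gripper is mounted at the origin on the work surface. World frame = base frame: x ahead of the robot, y to its left, z up, the work surface at z = 0. Lengths are in m, angles in rad, forces in N, time in s.
With the tool pointing down it reaches from about 0.325 to 0.9 m from the base axis. Payload 6.1 kg.
Tool frame: the origin (TCP) lies midway between the tips of the shut fingers; the grasp point (between the pads) lies r.tcp_to_grasp behind it (r.tcp_to_grasp is the distance from the TCP to the grasp point, in m); y points along the fingers, x is the direction in which the jaws open and shut, and the axes are right-handed (so a half turn about y gives the same grasp; the last joint's range is limited). The gripper opens to 87 mm and grips with 3 to 60 N. Pads are 19 mm wide; open, the fingers measure 117 mm over their backs; the gripper's body (75 mm by 190 mm) begins 51 mm behind the grasp point.
Start: joints at [0.985, 0.22, 1.526, -0, 1.395, -0.126], TCP at [0.277, 0.56, 0.223] pointing down, gripper open.
Joint ranges: [-2.98, 2.98], [-0.91, 2.08], [0.09, 2.57], [-1.24, 4.39], [0.2, 2.65], [-2.68, 2.68]. Speed limits (rad/s): [2.57, 2.57, 3.01, 3.14, 3.14, 3.14].

### API

Orientations are given as a rotation vector (axis times angle).
In Python, from bench import r gives the robot as it stands.
- The arm moves only by the tool drive_tool, never from a script. Its argument "targets" is a list of rows, each a list of 7 numbers: the turn, a rotation vector about the tool's x, y, z in degrees, then the shift along the tool's x, y, z in mm, then the opening, from -1 (shut) to 1 (fully open). In form: [[rx, ry, rz, x, y, z, fingers], ...]. A call has 1 to 5 rows; each row shifts and turns the commanded pose from where the row before left it, along the tool's axes as they then stand; what a row does not reach is not made up. A row lasts 1/12 s, in which the tool goes at most 41.7 mm and 7.16 degrees, less where a joint would pass 70% of its speed; a pose out of reach is approached as far as the arm can. A call is refused whole if a number of a shift passes 41.7 or a number of a turn 7.16, either way. A call with a gripper value outside its range is refused whole. The fingers move at their own pace and stop on an object; the grip force is fixed at half the most. Time passes only in rows, so rows that do not move let the fingers close. It gives the time, the measured TCP pose, the force and the opening at its end, in the units of the state.
- r.observe(): the state, without advancing time (a new reading comes with each control period).
- r.camera(name): name is "scene" or "side" or "wrist"; returns (picture, depth): 384x512x3 uint8, red, green, blue; 384x512 float32, m along the optical axis (not along the pixel's ray), 0 where there is no reading.
- r.camera_params(name): a dict with "fx", "fy", "cx", "cy" (pixels), "world_from_camera" (4x4, takes a point from camera to world coordinates). Camera axes: x right, y down, z forward; pixel columns grow to the right and rows downward; lengths in m; the calibration is good to about 2 mm. A picture is of the moment at which its call begins: read the wrist's pose just before it. camera_params takes no time and is no camera call; for the wrist camera it gives the pose at the moment of the call.
- r.hand_in(): hands the job in, once; it reports no verdict.
The state is a dict: "time": time; "qpos": joint angles; "dq": joint speeds; "joint_torque": joint torques, N m; "position": TCP position; "tool_rot": TCP orientation; "force": force on the tool from outside, world axes, zero at the start; "wrist_torque": the same for the moment, N m; "opening": finger opening in m.
Only numpy, scipy, OpenCV 4.12 (cv2) and the standard library are available. Lean on these libraries where they do the work, as an engineer would, in place of code of your own. Each camera call takes 0.05 s, during which the arm holds its last target.

## Working session

There is one attempt and no reset: what is moved stays moved. The work goes in short steps, Python scripts to look and compute and a tool call to move; the robot and the scene stay as the last step left them, time stands still between calls to the robot, and variables do not carry over. Pictures are saved under pics/ and viewed, and the job is handed in when it is done.

Besides the shell and the picture viewer there is one more tool, called after "Emit:" in YAML: its name, and indented under it one key for each argument. drive_tool: Moves the arm, as the interface text tells. Its arguments: {"type":"object","properties":{"targets":{"type":"array"}},"required":["targets"]}

```bash
ls; mkdir -p pics
cat > h.py <<'E'
import numpy as np, cv2
from bench import r
from scipy.spatial.transform import Rotation as R
def snap(name,tag):
    p=r.camera_params(name); im,d=r.camera(name)
    cv2.imwrite(f'pics/{tag}.png',cv2.cvtColor(im,cv2.COLOR_RGB2BGR))
    np.savez(f'pics/{tag}.npz',im=im,d=d,T=p['world_from_camera'],k=[p['fx'],p['fy'],p['cx'],p['cy']])
    return im,d,p
def load(tag):
    z=np.load(f'pics/{tag}.npz'); return z['im'],z['d'],z['T'],z['k']
def world(d,T,k):
    v,u=np.mgrid[0:d.shape[0],0:d.shape[1]]
    P=np.stack([(u-k[2])/k[0]*d,(v-k[3])/k[1]*d,d],-1)
    return P@T[:3,:3].T+T[:3,3]
def ray(u,v,T,k,z):
    d=T[:3,:3]@np.array([(u-k[2])/k[0],(v-k[3])/k[1],1]); o=T[:3,3]
    return o+d*(z-o[2])/d[2]
E
python3 - <<'E'
from h import *
np.set_printoptions(precision=4,suppress=True)
print(r.observe(), r.tcp_to_grasp)
for n in ['scene','side','wrist']:
    im,d,p=snap(n,n+'0'); print(n,p)
E
```

```text
pics
{'time': 0.0, 'qpos': array([ 0.9849,  0.2213,  1.5276, -0.    ,  1.3947, -0.1261]), 'dq': array([ 0.0012,  0.0002,  0.0007, -0.0001,  0.0004,  0.0002]), 'joint_torque': array([ -0.0006, -49.4601, -38.7389,   0.0699,   0.0569,  -0.0001]), 'position': array([0.277 , 0.5596, 0.2214]), 'tool_rot': array([-1.3932, -0.8628,  0.8658]), 'force': array([-0.2468, -0.5164, -0.0819]), 'wrist_torque': array([-0.0212,  0.0132, -0.0257]), 'opening': 0.08702485899414981} 0.0187
scene {'fx': 386.25143979715955, 'fy': 386.25143979715955, 'cx': 257.853045641254, 'cy': 191.21397163247676, 'world_from_camera': array([[ 0.8448,  0.4315, -0.3164,  0.8488],
       [ 0.535 , -0.6857,  0.4936, -0.4725],
       [-0.004 , -0.5863, -0.8101,  0.8802],
       [ 0.    ,  0.    ,  0.    ,  1.    ]])}
side {'fx': 469.25619456115146, 'fy': 469.25619456115146, 'cx': 255.41394213967925, 'cy': 181.96862234071568, 'world_from_camera': array([[-0.9784, -0.1686,  0.1196,  0.4263],
       [-0.2064,  0.7623, -0.6134,  0.7239],
       [ 0.0122, -0.6248, -0.7807,  1.0056],
       [ 0.    ,  0.    ,  0.    ,  1.    ]])}
wrist {'fx': 313.70608432518594, 'fy': 313.70608432518594, 'cx': 260.7591584313654, 'cy': 193.53398609573497, 'world_from_camera': array([[ 0.4445,  0.8549,  0.2674,  0.2033],
       [ 0.8958, -0.4237, -0.1343,  0.5963],
       [-0.0015,  0.2993, -0.9542,  0.3831],
       [ 0.    ,  0.    ,  0.    ,  1.    ]])}
```

View pics/scene0.png

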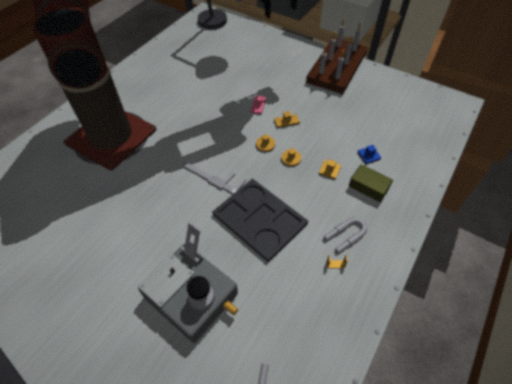

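View pics/side0.png

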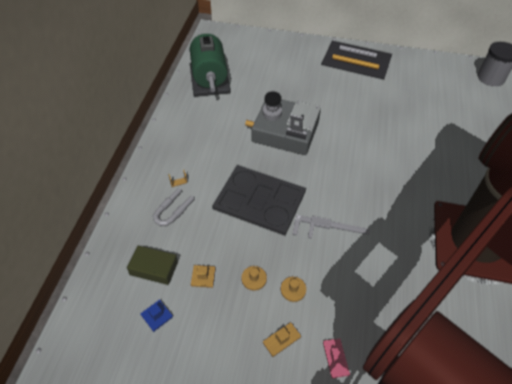

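View pics/wrist0.png

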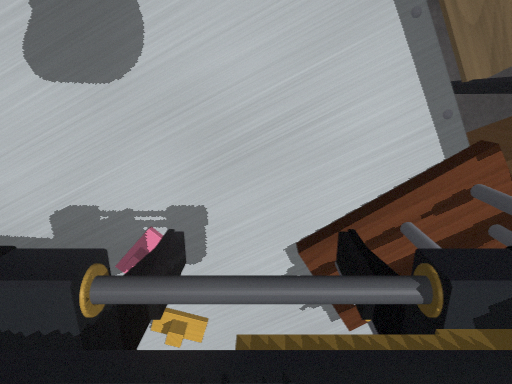

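Both views show two rounds, one square and one oblong in brass (side view: 254,278; 293,289; 203,275; 282,338). The pink and blue pieces are the look-alikes. The hasp is leaning back. Next I'll measure them.

```bash
cat > m.py <<'E'
from h import *
np.set_printoptions(precision=4,suppress=True)
def yellow(im):
    hsv=cv2.cvtColor(im,cv2.COLOR_RGB2HSV)
    return cv2.inRange(hsv,(12,120,90),(28,255,255))
def blanks(tag):
    im,d,T,k=load(tag); P=world(d,T,k); m=yellow(im)
    n,l,s,c=cv2.connectedComponentsWithStats(m)
    for i in range(1,n):
        if s[i,4]<60: continue
        q=P[(l==i)&(d>0)]
        if len(q)<40: continue
        z=q[:,2]
        if np.median(z)>0.06 or np.median(z)<0 or q[:,1].mean()<-.1: continue
        top=q[z>0.031]; pl=q[(z>0.004)&(z<0.016)]
        if len(pl)<10: continue
        # plate: min area rect of pixels' ray onto z=.010
        rect=cv2.minAreaRect((pl[:,:2]*1000).astype(np.float32))
        print(tag,'px',c[i].round(),s[i,4],'plate rect c',np.round(rect[0],1),'size',np.round(rect[1],1),'ang',round(rect[2],1),'z',pl[:,2].mean().round(4),
          'top',(np.median(top,0)*1000).round(1) if len(top) else None,len(top))
if __name__=='__main__':
    blanks('scene0'); blanks('side0')
    for tag in ['scene0','side0']:
        im,d,T,k=load(tag); P=world(d,T,k)
        hsv=cv2.cvtColor(im,cv2.COLOR_RGB2HSV)
        x,y,z=P[...,0],P[...,1],P[...,2]
        m=((z>0.010)&(z<0.021)&(x>.3)&(x<.8)&(y>-.2)&(y<.25)&(hsv[...,2]<110)).astype(np.uint8)
        m=cv2.morphologyEx(m,cv2.MORPH_CLOSE,np.ones((3,3)))
        n,l,s,c=cv2.connectedComponentsWithStats(m); i=1+np.argmax(s[1:,4])
        q=P[l==i]; print(tag,'nest',s[i],q[:,2].mean(),cv2.minAreaRect((q[:,:2]*1000).astype(np.float32)))
        m=((z>0.055)&(z<0.064)&(y<0.0)&(y>-.5)&(x>.3)&(x<.8)).astype(np.uint8)
        n,l,s,c=cv2.connectedComponentsWithStats(m); i=1+np.argmax(s[1:,4])
        q=P[l==i];print(tag,'pump',s[i],q[:,2].mean(),cv2.minAreaRect((q[:,:2]*1000).astype(np.float32)))
        m=((z>0.122)&(z<0.134)&(y<0.0)&(y>-.5)&(x>.3)&(x<.8)).astype(np.uint8)
        n,l,s,c=cv2.connectedComponentsWithStats(m)
        for i in range(1,n):
            if s[i,4]>20:
                q=P[l==i];print(tag,'cap?',s[i],q.mean(0),q.min(0),q.max(0))
E
python3 m.py
```

```text
scene0 px [287. 119.] 174 plate rect c [434.4 345.8] size [74.8 43.2] ang 47.6 z 0.009 top [436.2 342.5  35.3] 33
scene0 px [265. 143.] 190 plate rect c [431.6 221.9] size [55.8 53.8] ang 42.4 z 0.0094 top [428.7 223.5  34.9] 31
scene0 px [291. 157.] 208 plate rect c [525.8 214.8] size [54. 55.] ang 27.2 z 0.0094 top [524.6 215.3  34.7] 35
scene0 px [330. 168.] 204 plate rect c [641.7 237.5] size [49.7 51.2] ang 7.2 z 0.0097 top [642.1 234.   35.4] 50
scene0 px [335. 264.] 107 plate rect c [785.5 -23.3] size [39.1 18.7] ang 32.9 z 0.0054 top [772.  -39.9  34.4] 4
side0 px [179. 182.] 60 plate rect c [784.1 -17.7] size [37.3 14.8] ang 26.7 z 0.0057 top None 0
side0 px [203. 276.] 408 plate rect c [640.6 243.6] size [49.3 49.7] ang 10.1 z 0.0114 top [640.9 243.   37.1] 86
side0 px [254. 278.] 430 plate rect c [524.  223.6] size [53.8 55.2] ang 11.6 z 0.0114 top [523.7 222.   37.2] 68
side0 px [293. 289.] 445 plate rect c [430.5 231. ] size [53.6 55. ] ang 10.6 z 0.0112 top [430.1 230.3  36.9] 74
side0 px [281. 339.] 576 plate rect c [435.1 351.2] size [74.7 36.1] ang 46.7 z 0.0115 top 
[... 298 characters left out ...]
257812, 167.86380004882812), 83.57987213134766)
scene0 cap? [186 276  24  23 412] [ 0.5792 -0.2835  0.1276] [ 0.5546 -0.3059  0.1221] [ 0.6015 -0.2596  0.1316]
side0 nest [ 212  165   94   69 3774] 0.02006417118715073 ((550.9556884765625, 310.42047119140625), (231.48524475097656, 832.1493530273438), 1.2297340631484985)
side0 pump [252  99  69  45 899] 0.060422975105033506 ((533.1185913085938, -272.68963623046875), (155.72593688964844, 170.06654357910156), 82.96685028076172)
side0 cap? [207  42  15  22 156] [ 0.7859 -0.4242  0.1282] [ 0.7647 -0.4924  0.122 ] [ 0.7999 -0.3851  0.1339]
side0 cap? [265  91  17  13 167] [ 0.5769 -0.2757  0.1285] [ 0.5536 -0.2999  0.122 ] [ 0.5999 -0.2521  0.1338]
```

```bash
cat > plan.py <<'E'
from h import *
import sys
np.set_printoptions(precision=4,suppress=True)
def Rd(yaw):  # jaw direction yaw (deg), tool pointing down
    a=np.radians(yaw); x=np.array([np.cos(a),np.sin(a),0]); y=np.array([0,0,-1.]); return np.stack([x,y,np.cross(x,y)],1)
def plan(p,yaw,f,n=None,maxs=40,maxr=7):
    """p TCP target mm; yaw deg mod 180 chosen nearest"""
    o=r.observe(); M=R.from_rotvec(o['tool_rot']).as_matrix(); p0=o['position']*1000
    best=None
    cy=np.degrees(np.arctan2(M[1,0],M[0,0]))
    if yaw is None: yaw=cy
    yaw=cy+((yaw-cy+90)%180-90)
    D=R.from_matrix(M.T@Rd(yaw)).as_rotvec(degrees=True)
    dp=np.array(p)-p0
    k=max(1,int(np.ceil(max(np.abs(D).max()/maxr,np.linalg.norm(dp)/maxs)))) if n is None else n
    print('t',round(o['time'],2),'pos',p0.round(1),'yaw',round(cy,1),'q6',o['qpos'].round(2),'F',o['force'].round(1),'open',round(o['opening'],4),'-> yaw',round(yaw,1),'rows',k)
    for s in range(k):
        # orientation after the turn of this row
        Mi=M@R.from_rotvec(D*(s+1)/k,degrees=True).as_matrix() 
        Ms=M@R.from_rotvec(D*(s+0.0)/k,degrees=True).as_matrix()
        sh=Ms.T@(dp/k); 
        print([*[float(v) for v in (D/k).round(2)],*[float(v) for v in sh.round(1)],f],end=',\n' if s<k-1 else '\n')
if __name__=='__main__':
    a=[None if v=='n' else float(v) for v in sys.argv[1:]]
    plan(a[:3],a[3],a[4])
E
python3 - <<'E'
from h import *
np.set_printoptions(precision=4,suppress=True)
o=r.observe(); print(R.from_rotvec(o['tool_rot']).as_matrix())
p=r.camera_params('wrist');T=p['world_from_camera']
M=R.from_rotvec(o['tool_rot']).as_matrix()
print('cam in tool',M.T@(T[:3,3]-o['position']),'\n',M.T@T[:3,:3])
q=T[:3,:3].T@(o['position']-T[:3,3]);print(q, p['fx']*q[0]/q[2]+p['cx'],p['fy']*q[1]/q[2]+p['cy'])
E
python3 plan.py 380 200 330 180 1
```

```text
[[ 0.4438 -0.0008 -0.8961]
 [ 0.8961 -0.0013  0.4438]
 [-0.0015 -1.      0.0002]]
cam in tool [-0.0002 -0.1615  0.0824] 
 [[ 1.     -0.0008 -0.    ]
 [-0.0002 -0.2995  0.9541]
 [-0.0008 -0.9541 -0.2995]]
[0.0002 0.0303 0.1788] 261.1269020950389 246.66692992230685
t 0.15 pos [277.1 559.7 221.7] yaw 63.7 q6 [ 0.98  0.22  1.53 -0.    1.39 -0.13] F [-0.6  0.6  0.2] open 0.0868 -> yaw 0.0 rows 10
[0.0, 6.37, -0.01, -27.7, -10.8, -25.2, 1.0],
[0.0, 6.37, -0.01, -24.7, -10.8, -28.1, 1.0],
[0.0, 6.37, -0.01, -21.4, -10.8, -30.7, 1.0],
[0.0, 6.37, -0.01, -17.9, -10.8, -32.8, 1.0],
[0.0, 6.37, -0.01, -14.2, -10.8, -34.6, 1.0],
[0.0, 6.37, -0.01, -10.2, -10.8, -36.0, 1.0],
[0.0, 6.37, -0.01, -6.2, -10.8, -36.9, 1.0],
[0.0, 6.37, -0.01, -2.0, -10.8, -37.4, 1.0],
[0.0, 6.37, -0.01, 2.1, -10.8, -37.4, 1.0],
[0.0, 6.37, -0.01, 6.2, -10.8, -36.9, 1.0]
```

Emit:
drive_tool:
  targets:
    - [0, 7, 0, -27, -11, -30, 1]
    - [0, 7, 0, -27, -11, -30, 1]
    - [0, 7, 0, -20, -11, -34, 1]
    - [0, 7, 0, -15, -11, -36, 1]
    - [0, 7, 0, -10, -11, -36, 1]

```text
time: 0.57
position: [0.3415, 0.373, 0.2775]
tool_rot: [-1.536, -0.387, 0.388]
force: [0.6, 0.0, 1.6]
opening: 0.0875
```

Emit:
drive_tool:
  targets:
    - [0, 7, 0, -5, -11, -36, 1]
    - [0, 7, 0, 0, -11, -36, 1]
    - [0, 7, 0, 5, -11, -36, 1]
    - [0, 7, 0, 10, -11, -36, 1]
    - [0, 0, 0, 30, -11, -20, 1]

```text
time: 0.98
position: [0.4255, 0.2172, 0.3333]
tool_rot: [-1.571, -0.004, 0.004]
force: [1.0, 2.0, -0.2]
opening: 0.0869
```

```bash
python3 plan.py 500 200 330 0 1
```

```text
t 0.98 pos [425.5 217.2 333.3] yaw 0.3 q6 [ 0.31 -0.19  1.74 -0.    1.59  0.3 ] F [ 1.   2.  -0.2] open 0.0869 -> yaw 0.0 rows 2
[0.01, 0.14, -0.01, 37.2, 1.7, -8.8, 1.0],
[0.01, 0.14, -0.01, 37.2, 1.7, -8.7, 1.0]
```

Emit:
drive_tool:
  targets:
    - [0, 0, 0, 37, 2, -9, 1]
    - [0, 0, 0, 37, 0, 0, 1]
    - [0, 0, 0, 0, 0, 0, 1]
    - [0, 0, 0, 0, 0, 0, 1]

```text
time: 1.32
position: [0.5014, 0.2109, 0.3283]
tool_rot: [-1.572, -0.004, 0.011]
force: [-0.2, 0.6, -0.5]
opening: 0.0869
```

Run:
```python
from h import *
print(r.observe()['position'],r.observe()['tool_rot'])
snap('wrist','w1')
import m; m.blanks('w1')
```

```text
[0.50135538 0.21087235 0.32825191] [-1.57178733 -0.00414506  0.01072483]
w1 px [216.  53.] 1514 plate rect c [434.9 348.4] size [75.1 37.8] ang 46.8 z 0.0093 top [435.  348.3  35.4] 304
w1 px [354. 132.] 1132 plate rect c [641.2 240.1] size [52.1 51.7] ang 8.0 z 0.0093 top [641.1 239.7  35.3] 244
w1 px [215. 139.] 1175 plate rect c [429.4 228. ] size [57.8 56.8] ang 89.8 z 0.0093 top [429.6 227.7  35.3] 179
w1 px [276. 145.] 1167 plate rect c [524.1 219.7] size [56.9 58.5] ang 1.7 z 0.0093 top [523.7 220.   35.2] 174
```

View pics/w1.png

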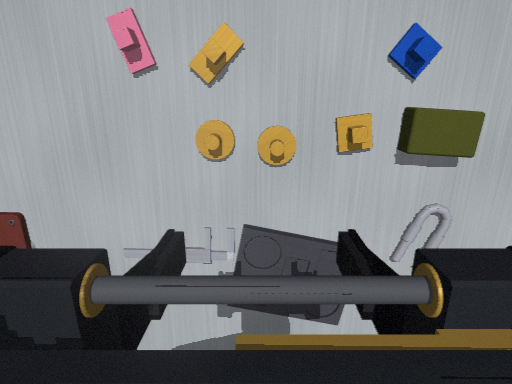

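Emit:
drive_tool:
  targets:
    - [0, 0, 0, 0, 0, -41, 1]
    - [0, 0, 0, 0, 0, -41, 1]
    - [0, 0, 0, 0, 0, -41, 1]
    - [0, 0, 0, 0, 0, -41, 1]
    - [0, 0, 0, 0, 0, -40, 1]

```text
time: 1.78
position: [0.5017, 0.0072, 0.3314]
tool_rot: [-1.571, -0.012, 0.009]
force: [1.2, -0.9, 0.1]
opening: 0.0866
```

Emit:
drive_tool:
  targets:
    - [0, 0, 0, 0, 0, -20, 1]
    - [0, 0, 0, 0, 0, 0, 1]
    - [0, 0, 0, 0, 0, 0, 1]

```text
time: 2.03
position: [0.5024, -0.0122, 0.3311]
tool_rot: [-1.57, -0.009, 0.007]
force: [-0.0, -0.2, -0.2]
opening: 0.0867
```

Run:
```python
from h import *
print(r.observe()['position'],r.observe()['tool_rot'])
snap('wrist','w2')
```

```text
[ 0.50244454 -0.01221982  0.33112985] [-1.57042607 -0.00878295  0.00697112]
```

View pics/w2.png

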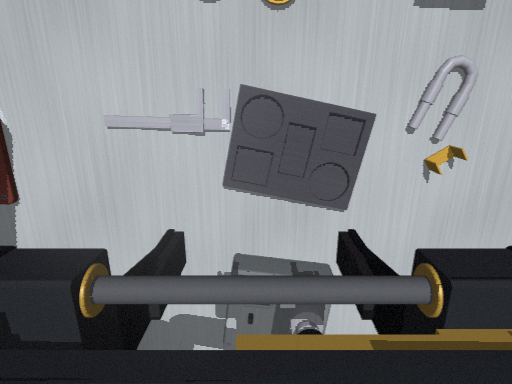

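The nest is fully visible (223–375, 85–210), with round cavities at (262,117) and (329,181) and the oblong one near (297,150).

```bash
cat > nest.py <<'E'
from h import *
import sys
np.set_printoptions(precision=2,suppress=True)
im,d,T,k=load(sys.argv[1]); P=world(d,T,k)*1000
x,y,z=P[...,0],P[...,1],P[...,2]
g=im.astype(int).sum(2)
m=((z>4)&(z<22)&(g<330)&(d>0)).astype(np.uint8); m[245:]=0
n,l,s,c=cv2.connectedComponentsWithStats(m); i=1+np.argmax(s[1:,4]); N=l==i
print(s[i])
hz=np.histogram(z[N],bins=np.arange(4,22,1)); print(hz)
top=N&(z>13); rc=cv2.minAreaRect(P[top][:,:2].astype(np.float32)); print('top',rc,z[top].mean())
fl=(N&(z<11.5)).astype(np.uint8)
fl=cv2.morphologyEx(fl,cv2.MORPH_OPEN,np.ones((3,3)))
n,l,s,c=cv2.connectedComponentsWithStats(fl)
for i in range(1,n):
    if s[i,4]>100:
        q=P[l==i]; print('floor',c[i],s[i,4],cv2.minAreaRect(q[:,:2].astype(np.float32)),q[:,2].mean())
E
python3 nest.py w2
```

```text
[  223    84   153   126 13432]
(array([   1,   24,  421, 1863, 2706, 1173,  207,   55,   74,  551, 2129,
       2826, 1253,  142,    7,    0,    0]), array([ 4,  5,  6,  7,  8,  9, 10, 11, 12, 13, 14, 15, 16, 17, 18, 19, 20,
       21]))
top ((557.5836791992188, -10.297920227050781), (155.22720336914062, 204.57369995117188), 78.8442153930664) 15.25226868638272
floor [261.55 116.39] 1408 ((503.566162109375, 39.70901107788086), (61.826045989990234, 61.47605895996094), 0.6668670177459717) 8.332483818839059
floor [341.72 133.65] 1304 ((626.1829833984375, 14.7349853515625), (55.18006896972656, 54.0860595703125), 78.63044738769531) 8.331230155380112
floor [296.12 149.33] 1340 ((557.4260864257812, -10.42401123046875), (78.90425109863281, 40.80911636352539), 78.78129577636719) 8.281211488281686
floor [251.48 165.45] 1197 ((488.5362243652344, -35.795772552490234), (54.56600570678711, 55.23799133300781), 78.80221557617188) 8.362175694421095
floor [328.16 181.2 ] 1155 ((610.9202880859375, -60.53205108642578), (60.921424865722656, 61.13288116455078), 3.151577949523926) 8.312615394557481
```

```bash
python3 plan.py 524 220 110 0 1
```

```text
t 2.08 pos [502.6 -11.4 331.1] yaw 0.7 q6 [-0.18 -0.13  1.69  0.    1.58 -0.19] F [ 0.8  0.2 -0. ] open 0.0873 -> yaw 0.0 rows 9
[-0.0, 0.07, 0.01, 2.6, 24.6, 25.7, 1.0],
[-0.0, 0.07, 0.01, 2.6, 24.6, 25.7, 1.0],
[-0.0, 0.07, 0.01, 2.6, 24.6, 25.7, 1.0],
[-0.0, 0.07, 0.01, 2.6, 24.6, 25.7, 1.0],
[-0.0, 0.07, 0.01, 2.5, 24.6, 25.7, 1.0],
[-0.0, 0.07, 0.01, 2.5, 24.6, 25.7, 1.0],
[-0.0, 0.07, 0.01, 2.5, 24.6, 25.7, 1.0],
[-0.0, 0.07, 0.01, 2.4, 24.6, 25.7, 1.0],
[-0.0, 0.07, 0.01, 2.4, 24.6, 25.7, 1.0]
```

Emit:
drive_tool:
  targets:
    - [0, 0.5, 0, 3, 24, 41, 0.3]
    - [0, 0, 0, 3, 24, 41, 0.3]
    - [0, 0, 0, 3, 24, 41, 0.3]
    - [0, 0, 0, 3, 24, 41, 0.3]
    - [0, 0, 0, 3, 25, 41, 0.3]

```text
time: 2.5
position: [0.5145, 0.1706, 0.2246]
tool_rot: [-1.57, -0.005, 0.003]
force: [0.2, -0.4, 0.5]
opening: 0.0621
```

Emit:
drive_tool:
  targets:
    - [0, 0, 0, 3, 34, 26, 0.3]
    - [0, 0, 0, 3, 34, 0, 0.3]
    - [0, 0, 0, 0, 32, 0, 0.3]
    - [0, 0, 0, 0, 0, 0, 0.3]
    - [0, 0, 0, 0, 0, 0, 0.3]

```text
time: 2.92
position: [0.5189, 0.1935, 0.1244]
tool_rot: [-1.571, -0.001, 0.008]
force: [-0.4, 0.1, 0.9]
opening: 0.0563
```

```bash
cat > look.py <<'E'
import sys
from h import *
import m
np.set_printoptions(precision=2,suppress=True)
t=sys.argv[1]
o=r.observe(); print(o['position']*1000,o['opening'])
snap('wrist',t); m.blanks(t)
E
python3 look.py w3
```

```text
[518.95 193.45 124.43] 0.05629248294347044
w3 px [141.  20.] 2113 plate rect c [427.2 340.1] size [52.4 38.3] ang 46.5 z 0.0093 top [435.4 337.4  35.2] 111
w3 px [402. 137.] 3283 plate rect c [641.7 240. ] size [52.1 51.9] ang 8.4 z 0.0093 top [641.3 240.7  35.2] 777
w3 px [162. 150.] 3466 plate rect c [429.8 227.4] size [58.5 58.5] ang 89.8 z 0.0093 top [429.9 227.7  35.2] 578
w3 px [267. 160.] 3385 plate rect c [524.2 219.5] size [58.8 58.4] ang 56.4 z 0.0093 top [523.7 219.9  35.2] 545
```

View pics/w3.png

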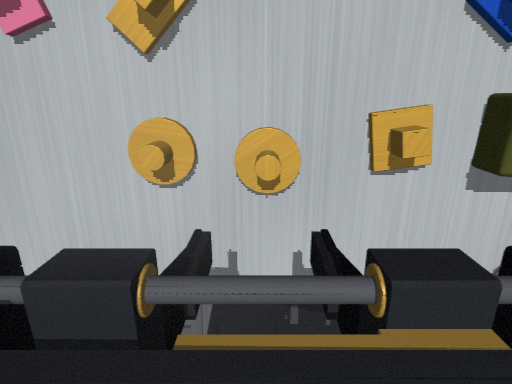

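Emit:
drive_tool:
  targets:
    - [0, 0, 0, 3, 20, 26, 0.3]
    - [0, 0, 0, 2, 20, 0, 0.3]
    - [0, 0, 0, 0, 20, 0, 0.3]
    - [0, 0, 0, 0, 0, 0, 0.3]

```text
time: 3.3
position: [0.5256, 0.2183, 0.0653]
tool_rot: [-1.571, -0.001, 0.004]
force: [-1.9, -0.3, -1.7]
opening: 0.0567
```

```bash
python3 plan.py 523.9 219.7 13 0 0.3
```

```text
t 3.3 pos [525.6 218.3  65.3] yaw 0.2 q6 [0.26 0.26 1.8  0.   1.09 0.25] F [-1.9 -0.3 -1.7] open 0.0567 -> yaw -0.0 rows 2
[0.01, 0.09, -0.04, -0.8, 26.1, 0.7, 0.3],
[0.01, 0.09, -0.04, -0.8, 26.1, 0.7, 0.3]
```

Emit:
drive_tool:
  targets:
    - [0, 0, 0, -1, 27, 1, 0.3]
    - [0, 0, 0, 0, 25, 0, 0.3]
    - [0, 0, 0, 0, 0, 0, -1]
    - [0, 0, 0, 0, 0, 0, -1]
    - [0, 0, 0, 0, 0, 0, -1]

```text
time: 3.72
position: [0.5274, 0.2195, 0.0168]
tool_rot: [-1.57, -0.005, -0.001]
force: [0.4, -0.2, 0.4]
opening: 0.0439
```

Emit:
drive_tool:
  targets:
    - [0, 0, 0, 0, 0, 0, -1]
    - [0, 0, 0, 0, 0, 0, -1]
    - [0, 0, 0, 0, 0, 0, -1]

```text
time: 3.97
position: [0.5261, 0.2194, 0.0154]
tool_rot: [-1.57, -0.003, 0.001]
force: [-3.0, 0.5, 3.2]
opening: 0.0244
```

Emit:
drive_tool:
  targets:
    - [0, 0, 0, 0, 0, 0, -1]
    - [0, 0, 0, 0, 0, 0, -1]
    - [0, 0, 0, 0, 0, 0, -1]

```text
time: 4.22
position: [0.5257, 0.2193, 0.015]
tool_rot: [-1.571, -0.003, 0.002]
force: [-3.4, -0.2, 8.1]
opening: 0.0211
```

Emit:
drive_tool:
  targets:
    - [0, 0, 0, 0, -15, 0, -1]
    - [0, 0, 0, 0, -15, 0, -1]
    - [0, 0, 0, 0, 0, 0, -1]

```text
time: 4.47
position: [0.5272, 0.2196, 0.0463]
tool_rot: [-1.57, -0.005, -0.001]
force: [1.3, 0.9, -2.4]
opening: 0.0213
```

```bash
python3 plan.py 611 -60.5 70 0 -1;python3 look.py w4
```

```text
t 4.47 pos [527.2 219.6  46.3] yaw 0.2 q6 [0.26 0.28 1.81 0.   1.05 0.25] F [ 1.3  0.9 -2.4] open 0.0213 -> yaw 0.0 rows 8
[-0.01, 0.02, 0.03, 10.4, -3.0, -35.0, -1.0],
[-0.01, 0.02, 0.03, 10.4, -3.0, -35.0, -1.0],
[-0.01, 0.02, 0.03, 10.4, -3.0, -35.0, -1.0],
[-0.01, 0.02, 0.03, 10.4, -3.0, -35.0, -1.0],
[-0.01, 0.02, 0.03, 10.4, -3.0, -35.0, -1.0],
[-0.01, 0.02, 0.03, 10.4, -3.0, -35.0, -1.0],
[-0.01, 0.02, 0.03, 10.5, -3.0, -35.0, -1.0],
[-0.01, 0.02, 0.03, 10.5, -3.0, -35.0, -1.0]
[527.17 219.62  46.31] 0.021303404281412072
w4 px [83. 34.] 4716 plate rect c [430.3 343. ] size [61.8 38.4] ang 46.1 z 0.0093 top [435.6 342.1  35.3] 816
w4 px [434. 189.] 5509 plate rect c [641.9 239.9] size [53.3 52.5] ang 8.1 z 0.0093 top [641.2 241.1  35.2] 1384
w4 px [117. 208.] 5893 plate rect c [430.3 227.9] size [57.9 58.8] ang 38.0 z 0.0093 top [430.4 228.3  35.2] 1054
```

View pics/w4.png

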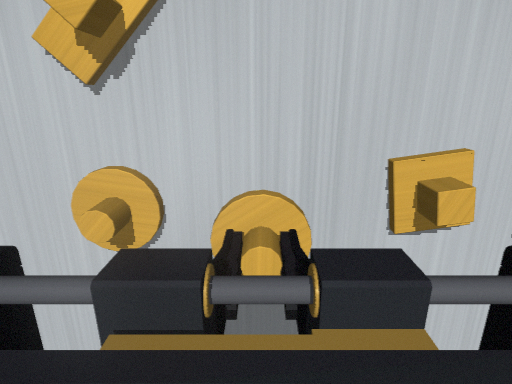

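```bash
cat > held.py <<'E'
# held round plate: fit circle r=30 to rim of the visible part
from h import *; import m,sys
from scipy.optimize import least_squares
np.set_printoptions(precision=2,suppress=True)
o=r.observe()if len(sys.argv)<3 else None
im,d,T,k=load(sys.argv[1]); P=world(d,T,k)*1000; msk=m.yellow(im)
msk=cv2.morphologyEx(msk,cv2.MORPH_OPEN,np.ones((3,3),np.uint8))
n,l,s,c=cv2.connectedComponentsWithStats(msk)
lab=l[215:235,200:320]; i=np.bincount(lab[lab>0]).argmax()
q=P[(l==i)&(d>0)]; z=q[:,2]
h=np.histogram(z,bins=np.arange(z.min(),z.max(),2)); print(h[0],h[1])
zt=h[1][h[0].argmax()]+1; 
cm=(l==i).astype(np.uint8); cs,_=cv2.findContours(cm,cv2.RETR_EXTERNAL,cv2.CHAIN_APPROX_NONE)
ct=max(cs,key=len)[:,0]
# rim: upper part of contour, top plane by ray on plane zt
ct=ct[ct[:,1]<ct[:,1].min()+30]
W=np.array([ (lambda dd:(T[:3,3]*1000+dd*(zt-T[2,3]*1000)/dd[2]))(T[:3,:3]@np.array([(u-k[2])/k[0],(v-k[3])/k[1],1])) for u,v in ct])[:,:2]
f=least_squares(lambda p:np.hypot(W[:,0]-p[0],W[:,1]-p[1])-p[2],[*W.mean(0)-[0,20],30],loss='soft_l1')
g=least_squares(lambda p:np.hypot(W[:,0]-p[0],W[:,1]-p[1])-30,[*W.mean(0)-[0,20]],loss='soft_l1')
print('ztop',zt,'circle',f.x,'fixed r',g.x,np.abs(g.fun).max(),'tcp',o['position']*1000 if o else '')
E
python3 held.py w4
python3 - <<'E'
from h import *
print(r.observe()['position'])
E
```

```text
[  29   60   78  183 2848  292   55   57   57   49   66   49   66   66
   62   66  106  965   70    2    1    3    0    0    0    0    0    0
    0    0    0    0    0    0    0    0    0    0    0    0    0    0
    0    0] [ 31.38  33.38  35.38  37.38  39.38  41.38  43.38  45.38  47.38  49.38
  51.38  53.38  55.38  57.38  59.38  61.38  63.38  65.38  67.38  69.38
  71.38  73.38  75.38  77.38  79.38  81.38  83.38  85.38  87.38  89.38
  91.38  93.38  95.38  97.38  99.38 101.38 103.38 105.38 107.38 109.38
 111.38 113.38 115.38 117.38 119.38]
ztop 40.383142681132846 circle [527.35 223.83  27.55] fixed r [527.36 220.97] 1.376163381877575 tcp [526.62 219.44  45.06]
[0.52661575 0.21944025 0.04506205]
```

Emit:
drive_tool:
  targets:
    - [0, 0, 0, 10, -3, -35, -1]
    - [0, 0, 0, 10, -3, -35, -1]
    - [0, 0, 0, 10, 0, -35, -1]
    - [0, 0, 0, 10, 0, -35, -1]
    - [0, 0, 0, 10, 0, -35, -1]

```text
time: 4.93
position: [0.5751, 0.0427, 0.0484]
tool_rot: [-1.571, -0.001, 0.004]
force: [0.5, 0.0, -3.0]
opening: 0.0212
```

Emit:
drive_tool:
  targets:
    - [0, 0, 0, 10, 0, -35, -1]
    - [0, 0, 0, 10, 0, -35, -1]
    - [0, 0, 0, 10, 0, -30, -1]
    - [0, 0, 0, 0, 0, 0, -1]
    - [0, 0, 0, 0, 0, 0, -1]

```text
time: 5.35
position: [0.6056, -0.0576, 0.0484]
tool_rot: [-1.57, 0.002, 0.001]
force: [-0.8, 0.6, -3.8]
opening: 0.0209
```

```bash
python3 plan.py 611 -60.5 40 0 -1;python3 look.py w5
```

```text
t 5.35 pos [605.6 -57.6  48.4] yaw -0.0 q6 [-0.22  0.36  1.7   0.    1.08 -0.22] F [-0.8  0.6 -3.8] open 0.0209 -> yaw 0.0 rows 1
[-0.02, -0.04, -0.08, 5.4, 8.4, -2.9, -1.0]
[605.63 -57.56  48.36] 0.020876220819502436
w5 px [503. 178.] 538 plate rect c [767.1 -32.1] size [ 4.1 19.3] ang 23.0 z 0.0097 top None 0
w5 px [261. 229.] 5394 plate rect c [608.2 -78.2] size [69.5 20.8] ang 19.7 z 0.0121 top [605.9 -47.   42.9] 5351
```

View pics/w5.png

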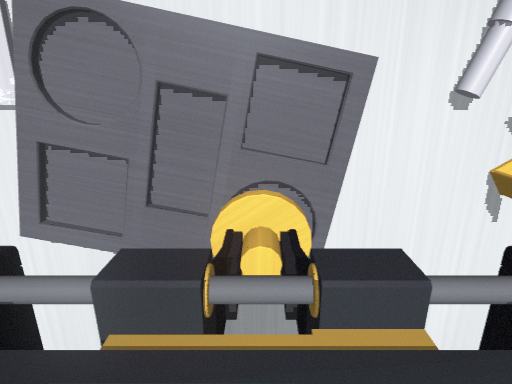

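Emit:
drive_tool:
  targets:
    - [0, 0, 0, 5.4, 8, -3, -1]
    - [0, 0, 0, 0, 0, 0, -1]
    - [0, 0, 0, 0, 0, 0, -1]

```text
time: 5.65
position: [0.6106, -0.0575, 0.0404]
tool_rot: [-1.57, -0.002, 0.005]
force: [1.0, 0.1, -2.9]
opening: 0.0213
```

```bash
python3 plan.py 611 -60.5 34 0 -1;python3 look.py w6; python3 held.py w6; python3 nest.py w6
```

```text
t 5.65 pos [610.6 -57.5  40.4] yaw 0.2 q6 [-0.22  0.38  1.69  0.    1.07 -0.23] F [ 1.   0.1 -2.9] open 0.0213 -> yaw -0.0 rows 1
[-0.03, 0.23, -0.12, 0.4, 6.4, -3.0, -1.0]
[610.65 -57.47  40.43] 0.021292576832707927
w6 px [504. 183.] 514 plate rect c [767.2 -32.5] size [ 3.9 19.6] ang 25.4 z 0.0094 top None 0
w6 px [261. 229.] 5381 plate rect c [614.4 -72.8] size [65.7 29.6] ang 28.8 z 0.0121 top [610.8 -47.1  35.1] 5150
[   5    0    0    5    2    0    0    0    4   47   71   84  136 2741
  471   50   66   58   51   64   55   59   67   64   74   84  956  115
    7    3    4    0    1    0    0    0    0    0    0    0    0    0
    0    0    0    0    0    0    0    0    0    0    0] [  7.32   9.32  11.32  13.32  15.32  17.32  19.32  21.32  23.32  25.32
  27.32  29.32  31.32  33.32  35.32  37.32  39.32  41.32  43.32  45.32
  47.32  49.32  51.32  53.32  55.32  57.32  59.32  61.32  63.32  65.32
  67.32  69.32  71.32  73.32  75.32  77.32  79.32  81.32  83.32  85.32
  87.32  89.32  91.32  93.32  95.32  97.32  99.32 101.32 103.32 105.32
 107.32 109.32 111.32 113.32]
ztop 34.31935153132
[... 489 characters left out ...]
670 ((497.9181823730469, 41.516963958740234), (58.85334777832031, 52.235107421875), 89.98970794677734) 8.515300546174103
floor [169.6  150.31] 5144 ((556.5678100585938, -10.387428283691406), (79.567626953125, 40.872798919677734), 78.77165985107422) 8.394060287353662
floor [ 44.67 185.98] 1784 ((479.056640625, -33.78331756591797), (53.860477447509766, 38.404273986816406), 80.71788787841797) 8.546892428020474
floor [ 67.72 188.19] 118 ((486.43646240234375, -32.19395446777344), (10.935386657714844, 7.719172477722168), 62.2908821105957) 8.3891621995541
floor [ 92.96 194.33] 212 ((500.7166748046875, -37.27761459350586), (9.111897468566895, 23.775150299072266), 68.24517059326172) 8.252803055929936
```

Emit:
drive_tool:
  targets:
    - [0, 0, 0, -0.5, 5, -3.5, -1]
    - [0, 0, 0, 0, 0, 0, -1]
    - [0, 0, 0, 0, 0, 0, -1]
    - [0, 0, 0, 0, 0, 0, -1]

```text
time: 6.03
position: [0.6109, -0.0621, 0.0367]
tool_rot: [-1.571, -0.002, 0.002]
force: [0.4, -0.3, -4.1]
opening: 0.0211
```

Emit:
drive_tool:
  targets:
    - [0, 0, 0, 0, 4, 0.8, -1]
    - [0, 0, 0, 0, 3, 0, -1]
    - [0, 0, 0, 0, 2, 0, -1]
    - [0, 0, 0, 0, 0, 0, -1]

```text
time: 6.37
position: [0.6108, -0.0609, 0.0273]
tool_rot: [-1.57, -0.002, 0.003]
force: [0.9, 1.7, -2.0]
opening: 0.0209
```

Emit:
drive_tool:
  targets:
    - [0, 0, 0, 0, 2, 0, -1]
    - [0, 0, 0, 0, 1, 0, -1]
    - [0, 0, 0, 0, 0, 0, -1]

```text
time: 6.62
position: [0.6108, -0.061, 0.0243]
tool_rot: [-1.57, -0.002, 0.003]
force: [-0.0, 3.6, -3.9]
opening: 0.0212
```

Emit:
drive_tool:
  targets:
    - [0, 0, 0, 0, 0, 0, 0.3]
    - [0, 0, 0, 0, 0, 0, 0.3]
    - [0, 0, 0, 0, 0, 0, 0.3]
    - [0, 0, 0, 0, 0, 0, 0.3]
    - [0, 0, 0, 0, 0, 0, 0.3]

```text
time: 7.03
position: [0.6114, -0.0617, 0.0252]
tool_rot: [-1.571, -0.003, 0.001]
force: [-0.1, -0.1, 0.8]
opening: 0.0464
```

Emit:
drive_tool:
  targets:
    - [0, 0, 0, 0, -25, 0, 0.3]
    - [0, 0, 0, 0, -35, 0, 0.3]
    - [0, 0, 0, -25, -10, 30, 0.3]
    - [0, 0, 0, -25, 0, 41, 0.3]
    - [0, 0, 0, -25, 0, 41, 0.3]

```text
time: 7.45
position: [0.5429, 0.0397, 0.0966]
tool_rot: [-1.571, -0.003, -0.003]
force: [0.4, 1.1, -0.2]
opening: 0.0567
```

Emit:
drive_tool:
  targets:
    - [0, 0, 0, -25, 0, 41, 0.3]
    - [0, 0, 0, -25, 0, 41, 0.3]
    - [0, 0, 0, -25, 0, 41, 0.3]
    - [0, 0, 0, -25, 0, 0, 0.3]
    - [0, 0, 0, 0, 0, 0, 0.3]

```text
time: 7.87
position: [0.4473, 0.1478, 0.0938]
tool_rot: [-1.571, -0.002, 0.009]
force: [-0.2, -0.1, -0.3]
opening: 0.0566
```

```bash
python3 look.py w7;python3 plan.py 430 227 80 0 0.3
```

```text
[447.25 147.78  93.76] 0.056640770664107866
w7 px [500.  87.] 1592 plate rect c [624.6 237.1] size [19.8 51.4] ang 8.0 z 0.0092 top None 0
w7 px [238.  98.] 5050 plate rect c [429.7 227.3] size [58.4 58.4] ang 0.6 z 0.0093 top [429.3 227.   35.3] 825
t 7.92 pos [449.9 147.   94.5] yaw 0.3 q6 [ 0.15 -0.01  2.03 -0.    1.12  0.14] F [ 0.8  1.  -0.4] open 0.0567 -> yaw -0.0 rows 3
[0.01, 0.11, -0.02, -6.5, 4.8, 26.7, 0.3],
[0.01, 0.11, -0.02, -6.5, 4.8, 26.7, 0.3],
[0.01, 0.11, -0.02, -6.6, 4.8, 26.7, 0.3]
```

View pics/w7.png

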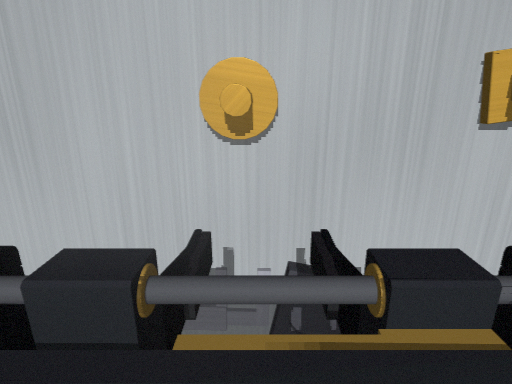

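Round blank still at (429.5, 227.3). Going for it.

Emit:
drive_tool:
  targets:
    - [0, 0, 0, -7, 5, 27, 0.3]
    - [0, 0, 0, -7, 5, 27, 0.3]
    - [0, 0, 0, -7, 5, 26, 0.3]
    - [0, 0, 0, 0, 20, 0, 0.3]
    - [0, 0, 0, 0, 0, 0, 0.3]

```text
time: 8.33
position: [0.4298, 0.2259, 0.0575]
tool_rot: [-1.572, -0.001, 0.005]
force: [-0.8, 0.2, -1.0]
opening: 0.0568
```

```bash
python3 plan.py 429.5 227.3 14 0 0.3
```

```text
t 8.33 pos [429.8 225.9  57.5] yaw 0.2 q6 [ 0.32  0.08  2.02 -0.    1.05  0.32] F [-0.8  0.2 -1. ] open 0.0568 -> yaw 0.0 rows 2
[0.04, 0.11, -0.08, -0.1, 21.7, 0.7, 0.3],
[0.04, 0.11, -0.08, -0.1, 21.7, 0.7, 0.3]
```

Emit:
drive_tool:
  targets:
    - [0, 0, 0, 0, 22, 1, 0.3]
    - [0, 0, 0, 0, 21, 1, 0.3]
    - [0, 0, 0, 0, 0, 0, 0]
    - [0, 0, 0, 0, 0, 0, -1]
    - [0, 0, 0, 0, 0, 0, -1]

```text
time: 8.75
position: [0.432, 0.2276, 0.0179]
tool_rot: [-1.571, -0.002, 0.0]
force: [0.5, 0.8, 0.5]
opening: 0.0437
```

Emit:
drive_tool:
  targets:
    - [0, 0, 0, 0, 0, 0, -1]
    - [0, 0, 0, 0, 0, 0, -1]
    - [0, 0, 0, 0, 0, 0, -1]
    - [0, 0, 0, 0, 0, 0, -1]
    - [0, 0, 0, 0, 0, 0, -1]

```text
time: 9.17
position: [0.431, 0.2281, 0.0176]
tool_rot: [-1.571, -0.003, 0.002]
force: [-2.7, -0.9, 7.1]
opening: 0.0207
```

Emit:
drive_tool:
  targets:
    - [0, 0, 0, 0, 0, 0, -1]
    - [0, 0, 0, 0, 0, 0, -1]
    - [0, 0, 0, 0, -15, 0, -1]
    - [0, 0, 0, 0, -15, 0, -1]
    - [0, 0, 0, 0, -5, 0, -1]

```text
time: 9.58
position: [0.4316, 0.2284, 0.0533]
tool_rot: [-1.57, -0.004, 0.001]
force: [1.3, 1.2, -4.0]
opening: 0.021
```

```bash
python3 plan.py 503.7 39 50 0 -1;python3 look.py w8; python3 held.py w8
```

```text
t 9.58 pos [431.6 228.4  53.3] yaw 0.2 q6 [ 0.33  0.09  2.02 -0.    1.03  0.32] F [ 1.3  1.2 -4. ] open 0.021 -> yaw -0.0 rows 6
[-0.01, 0.03, 0.02, 11.9, 0.6, -31.6, -1.0],
[-0.01, 0.03, 0.02, 11.9, 0.6, -31.6, -1.0],
[-0.01, 0.03, 0.02, 12.0, 0.5, -31.6, -1.0],
[-0.01, 0.03, 0.02, 12.0, 0.5, -31.6, -1.0],
[-0.01, 0.03, 0.02, 12.0, 0.5, -31.6, -1.0],
[-0.01, 0.03, 0.02, 12.0, 0.5, -31.6, -1.0]
[431.6  228.35  53.28] 0.021040056331817398
w8 px [261.  39.] 6599 plate rect c [434.8 348.1] size [75.  37.8] ang 46.5 z 0.0093 top [435.2 347.5  35.3] 1838
[  12   72   68  130 2626  455   54   47   70   58   41   61   60   51
   75   68   74  924  144    1    0    2    1] [35.54 37.54 39.54 41.54 43.54 45.54 47.54 49.54 51.54 53.54 55.54 57.54
 59.54 61.54 63.54 65.54 67.54 69.54 71.54 73.54 75.54 77.54 79.54 81.54]
ztop 44.53940725715654 circle [431.83 231.19  27.83] fixed r [431.83 228.64] 1.2994784603077036 tcp [432.13 228.54  53.67]
```

Emit:
drive_tool:
  targets:
    - [0, 0, 0, 12, 0, -32, -1]
    - [0, 0, 0, 12, 0, -32, -1]
    - [0, 0, 0, 12, 0, -32, -1]
    - [0, 0, 0, 12, 1, -32, -1]
    - [0, 0, 0, 12, 1, -31, -1]

```text
time: 10.05
position: [0.4909, 0.0677, 0.0489]
tool_rot: [-1.571, -0.002, 0.003]
force: [0.9, 0.2, -3.1]
opening: 0.0212
```

Emit:
drive_tool:
  targets:
    - [0, 0, 0, 12, 1, -31, -1]
    - [0, 0, 0, 0, 0, 0, -1]
    - [0, 0, 0, 0, 0, 0, -1]
    - [0, 0, 0, 0, 0, 0, -1]

```text
time: 10.38
position: [0.5023, 0.0384, 0.0478]
tool_rot: [-1.57, 0.0, 0.003]
force: [0.5, -0.5, -3.7]
opening: 0.021
```

```bash
python3 plan.py 503.5 39.3 40 0 -1;python3 look.py w9; python3 held.py w9
```

```text
t 10.38 pos [502.3  38.4  47.8] yaw 0.1 q6 [-0.08  0.14  1.98  0.    1.03 -0.08] F [ 0.5 -0.5 -3.7] open 0.021 -> yaw 0.0 rows 1
[-0.03, 0.1, -0.11, 1.2, 7.8, 0.9, -1.0]
[502.33  38.4   47.81] 0.02102023988304228
w9 px [261. 229.] 5224 plate rect c [503.9  19.7] size [68.1 16.9] ang 15.0 z 0.0134 top [502.6  48.   39.8] 5183
[   3    0    1    6    0    0    0    0    0    0    5   48   80   77
  304 2800  135   36   59   66   61   57   54   62   59   73   68  149
  961   24    3    3    2] [ 8.57 10.57 12.57 14.57 16.57 18.57 20.57 22.57 24.57 26.57 28.57 30.57
 32.57 34.57 36.57 38.57 40.57 42.57 44.57 46.57 48.57 50.57 52.57 54.57
 56.57 58.57 60.57 62.57 64.57 66.57 68.57 70.57 72.57 74.57]
ztop 39.57038658789611 circle [502.4   41.35  28.03] fixed r [502.41  39.04] 1.1697335111373164 tcp [502.23  38.96  47.92]
```

View pics/w9.png

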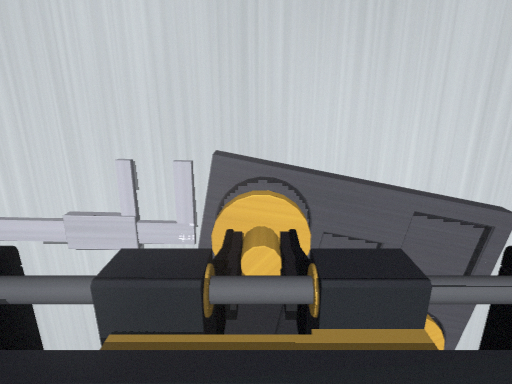

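Emit:
drive_tool:
  targets:
    - [0, 0, 0, 1, 8, 0.4, -1]
    - [0, 0, 0, 0, 5, 0, -1]
    - [0, 0, 0, 0, 2, 0, -1]
    - [0, 0, 0, 0, 0, 0, -1]
    - [0, 0, 0, 0, 0, 0, -1]

```text
time: 10.85
position: [0.5038, 0.0391, 0.0333]
tool_rot: [-1.571, -0.002, 0.004]
force: [-0.1, 0.5, -3.1]
opening: 0.0212
```

Emit:
drive_tool:
  targets:
    - [0, 0, 0, 0, 4, 0, -1]
    - [0, 0, 0, 0, 2, 0, -1]
    - [0, 0, 0, 0, 1, 0, -1]
    - [0, 0, 0, 0, 0, 0, -1]

```text
time: 11.18
position: [0.5041, 0.0388, 0.0267]
tool_rot: [-1.571, -0.002, 0.002]
force: [-1.0, 0.5, -1.7]
opening: 0.0208
```

Emit:
drive_tool:
  targets:
    - [0, 0, 0, 0, 0.5, 0, 0.3]
    - [0, 0, 0, 0, 0, 0, 0.3]
    - [0, 0, 0, 0, 0, 0, 0.3]
    - [0, 0, 0, 0, 0, 0, 0.3]
    - [0, 0, 0, 0, 0, 0, 0.3]

```text
time: 11.6
position: [0.5047, 0.0384, 0.0266]
tool_rot: [-1.571, -0.003, 0.001]
force: [-0.2, 0.5, -0.0]
opening: 0.0465
```

Emit:
drive_tool:
  targets:
    - [0, 0, 0, 0, -25, 0, 0.3]
    - [0, 0, 0, 0, -35, 0, 0.3]
    - [0, 0, 0, -5, -20, 35, 0.3]
    - [0, 0, 0, -10, 0, 40, 0.3]
    - [0, 0, 0, -15, 0, 40, 0.3]

```text
time: 12.02
position: [0.4768, 0.1535, 0.1091]
tool_rot: [-1.57, -0.005, -0.005]
force: [-0.6, 1.4, -0.9]
opening: 0.0567
```

Emit:
drive_tool:
  targets:
    - [0, 0, 0, -15, 0, 40, 0.3]
    - [0, 0, 0, -10, 0, 40, 0.3]
    - [0, 0, 0, -10, 0, 40, 0.3]
    - [0, 0, 0, 0, 0, 0, 0.3]
    - [0, 0, 0, 0, 0, 0, 0.3]

```text
time: 12.43
position: [0.4386, 0.2734, 0.1064]
tool_rot: [-1.571, -0.006, 0.006]
force: [0.2, -0.1, -0.1]
opening: 0.0566
```

```bash
python3 look.py w10;python3 plan.py 435 348 60 -43.3 0.3
python3 - <<'E'
from h import *
snap('scene','s10')
E
```

```text
[438.6  273.36 106.38] 0.056615774057154754
w10 px [258. 103.] 4650 plate rect c [435.  348.3] size [75.4 37.6] ang 46.5 z 0.0093 top [434.9 348.4  35.2] 972
w10 px [484. 226.] 2448 plate rect c [639.7 240. ] size [49.2 52.6] ang 8.0 z 0.0092 top [635.8 242.8  35.1] 379
t 12.48 pos [439.1 271.9 106.2] yaw 0.3 q6 [ 0.4   0.08  1.91 -0.    1.15  0.4 ] F [-0.1 -1.4 -1.1] open 0.0565 -> yaw -43.3 rows 7
[0.0, 6.23, 0.0, -0.5, 6.6, 10.9, 0.3],
[0.0, 6.23, 0.0, -1.7, 6.6, 10.8, 0.3],
[0.0, 6.23, 0.0, -2.9, 6.6, 10.5, 0.3],
[0.0, 6.23, 0.0, -4.0, 6.6, 10.1, 0.3],
[0.0, 6.23, 0.0, -5.1, 6.6, 9.6, 0.3],
[0.0, 6.23, 0.0, -6.1, 6.6, 9.0, 0.3],
[0.0, 6.23, 0.0, -7.0, 6.6, 8.3, 0.3]
```

View pics/w10.png

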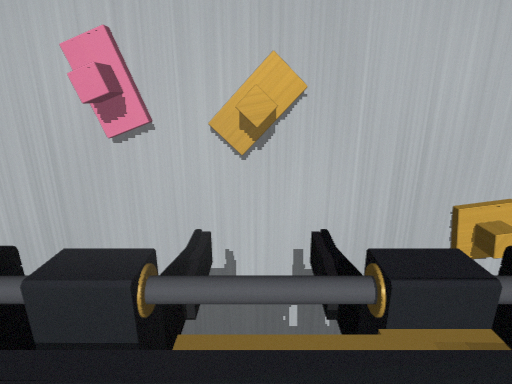

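View pics/s10.png

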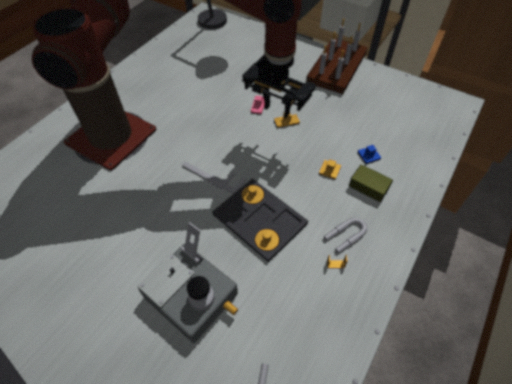

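Emit:
drive_tool:
  targets:
    - [0, 6.2, 0, -0.5, 6, 11, 0.3]
    - [0, 6.2, 0, -1.7, 6, 11, 0.3]
    - [0, 6.2, 0, -3, 6, 10.5, 0.3]
    - [0, 6.2, 0, -4, 6, 10, 0.3]
    - [0, 6.2, 0, -5, 6, 9.5, 0.3]

```text
time: 12.95
position: [0.4375, 0.3244, 0.076]
tool_rot: [-1.528, 0.428, -0.429]
force: [-0.4, 0.9, 1.1]
opening: 0.0566
```

Emit:
drive_tool:
  targets:
    - [0, 6.2, 0, -6, 6, 9, 0.3]
    - [0, 6.2, 0, -7, 6, 8, 0.3]
    - [0, 0, 0, 0, 0, 0, 0.3]
    - [0, 0, 0, 0, 0, 0, 0.3]

```text
time: 13.28
position: [0.4356, 0.3458, 0.0638]
tool_rot: [-1.491, 0.589, -0.589]
force: [-0.6, -0.9, -0.0]
opening: 0.0564
```

```bash
python3 plan.py 435 348.3 14 -43.4 0.3
```

```text
t 13.28 pos [435.6 345.8  63.8] yaw -43.1 q6 [ 0.53  0.23  1.84 -0.    1.08  1.28] F [-0.6 -0.9 -0. ] open 0.0564 -> yaw -43.4 rows 2
[0.04, 0.13, 0.0, -1.1, 24.9, 0.7, 0.3],
[0.04, 0.13, 0.0, -1.1, 24.9, 0.7, 0.3]
```

Emit:
drive_tool:
  targets:
    - [0, 0.3, 0, -1.1, 24, 0.7, 0.3]
    - [0, 0, 0, -1.1, 24, 0.7, 0.3]
    - [0, 0, 0, 0, 0, 0, 0.3]
    - [0, 0, 0, 0, 0, 0, 0.1]

```text
time: 13.62
position: [0.4338, 0.348, 0.0155]
tool_rot: [-1.491, 0.595, -0.592]
force: [-0.6, 0.5, 0.5]
opening: 0.0542
```

```bash
python3 plan.py 435 348.3 14 -43.4 0.3
```

```text
t 13.62 pos [433.8 348.   15.5] yaw -43.5 q6 [ 0.53  0.31  1.85 -0.    0.99  1.29] F [-0.6  0.5  0.5] open 0.0542 -> yaw -43.4 rows 1
[0.2, -0.09, -0.04, 0.7, 1.5, 1.1, 0.3]
```

Emit:
drive_tool:
  targets:
    - [0, 0, 0, 0.7, 1, 1, -1]
    - [0, 0, 0, 0, 0, 0, -1]
    - [0, 0, 0, 0, 0, 0, -1]
    - [0, 0, 0, 0, 0, 0, -1]
    - [0, 0, 0, 0, 0, 0, -1]

```text
time: 14.03
position: [0.4362, 0.3504, 0.0161]
tool_rot: [-1.487, 0.593, -0.595]
force: [0.4, 0.5, -0.1]
opening: 0.0243
```

Emit:
drive_tool:
  targets:
    - [0, 0, 0, 0, 0, 0, -1]
    - [0, 0, 0, 0, 0, 0, -1]
    - [0, 0, 0, 0, 0, 0, -1]
    - [0, 0, 0, 0, 0, 0, -1]

```text
time: 14.37
position: [0.4361, 0.3504, 0.016]
tool_rot: [-1.487, 0.593, -0.595]
force: [-0.6, -0.9, 5.1]
opening: 0.0217
```

Emit:
drive_tool:
  targets:
    - [0, 0, 0, 0, -15, 0, -1]
    - [0, 0, 0, 0, -15, 0, -1]
    - [0, 0, 0, 0, -15, 0, -1]
    - [0, 0, 0, 0, 0, 0, -1]

```text
time: 14.7
position: [0.4371, 0.3512, 0.0626]
tool_rot: [-1.485, 0.592, -0.596]
force: [0.5, 0.8, -2.0]
opening: 0.0215
```

```bash
python3 look.py w11;python3 plan.py 557 -10.4 65 -11.2 -1
```

```text
[437.08 351.16  62.61] 0.021538946382317455
w11 px [505.  84.] 325 plate rect c [614.3 305.2] size [18.8  9.7] ang 49.9 z 0.0081 top None 0
t 14.75 pos [436.5 350.7  61.2] yaw -43.5 q6 [0.54 0.24 1.83 0.   1.07 1.3 ] F [ 0.8 -0.1 -2.4] open 0.0219 -> yaw -11.2 rows 10
[-0.01, -3.23, 0.01, 33.6, -0.4, -17.9, -1.0],
[-0.01, -3.23, 0.01, 32.5, -0.4, -19.7, -1.0],
[-0.01, -3.23, 0.01, 31.4, -0.4, -21.6, -1.0],
[-0.01, -3.23, 0.01, 30.1, -0.4, -23.3, -1.0],
[-0.01, -3.23, 0.01, 28.8, -0.4, -24.9, -1.0],
[-0.01, -3.23, 0.01, 27.3, -0.4, -26.5, -1.0],
[-0.01, -3.23, 0.01, 25.8, -0.4, -28.0, -1.0],
[-0.01, -3.23, 0.01, 24.1, -0.4, -29.4, -1.0],
[-0.01, -3.23, 0.01, 22.4, -0.4, -30.8, -1.0],
[-0.01, -3.23, 0.01, 20.7, -0.4, -32.0, -1.0]
```

View pics/w11.png

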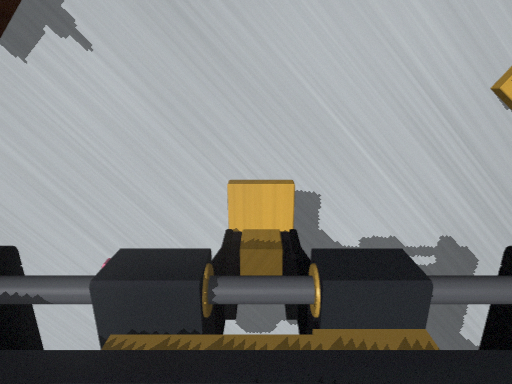

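```bash
cat > held2.py <<'E'
# held rectangular plate: front edge & side edges in tool frame
from h import *; import m,sys
np.set_printoptions(precision=2,suppress=True)
def tip(tag,pos,rot,yl=225):
    im,d,T,k=load(tag); P=world(d,T,k)*1000; M=R.from_rotvec(rot).as_matrix()
    Q=(P-pos*1000)@M
    msk=m.yellow(im); n,l,s,c=cv2.connectedComponentsWithStats(msk)
    lab=l[205:240,230:290]; i=np.bincount(lab[lab>0]).argmax()
    q=Q[(l==i)&(d>0)]; h=np.histogram(q[:,1],bins=np.arange(-30,25,1.)); yt=h[1][h[0].argmax()]+.5
    pl=q[abs(q[:,1]-yt)<1.8]
    print('plate top at tool y',yt,'x range',np.percentile(pl[:,0],[1,50,99]),'z front',np.percentile(pl[:,2],99.5),pl[:,2].max())
if __name__=='__main__':
    o=r.observe(); snap('wrist',sys.argv[1]); tip(sys.argv[1],o['position'],o['tool_rot'])
E
python3 held2.py w11b;python3 plan.py 577 92 60 -11.2 -1
```

```text
plate top at tool y 6.5 x range [-18.     0.41  18.49] z front 35.88747953927957 36.22919517694993
t 14.8 pos [435.6 350.2  60. ] yaw -43.5 q6 [0.54 0.24 1.83 0.   1.07 1.3 ] F [ 0.3  0.3 -2.6] open 0.0215 -> yaw -11.2 rows 8
[-0.0, -4.04, 0.0, 35.0, -0.0, -11.2, -1.0],
[-0.0, -4.04, 0.0, 34.2, -0.0, -13.7, -1.0],
[-0.0, -4.04, 0.0, 33.1, -0.0, -16.0, -1.0],
[-0.0, -4.04, 0.0, 31.9, -0.0, -18.3, -1.0],
[-0.0, -4.04, 0.0, 30.5, -0.0, -20.5, -1.0],
[-0.0, -4.04, 0.0, 29.0, -0.0, -22.6, -1.0],
[-0.0, -4.04, 0.0, 27.3, -0.0, -24.6, -1.0],
[-0.0, -4.04, 0.0, 25.5, -0.0, -26.5, -1.0]
```

Emit:
drive_tool:
  targets:
    - [0, -4, 0, 35, 0, -11, -1]
    - [0, -4, 0, 34, 0, -14, -1]
    - [0, -4, 0, 33, 0, -16, -1]
    - [0, -4, 0, 32, 0, -18, -1]
    - [0, -4, 0, 31, 0, -20, -1]

```text
time: 15.22
position: [0.5234, 0.1876, 0.0583]
tool_rot: [-1.548, 0.321, -0.317]
force: [0.7, 0.3, -2.6]
opening: 0.0216
```

Emit:
drive_tool:
  targets:
    - [0, -4, 0, 29, 0, -23, -1]
    - [0, -4, 0, 27, 0, -25, -1]
    - [0, -4, 0, 25, 0, -26, -1]
    - [0, 0, 0, 0, 0, 0, -1]

```text
time: 15.55
position: [0.5781, 0.0864, 0.0589]
tool_rot: [-1.567, 0.158, -0.16]
force: [0.5, 0.3, -2.5]
opening: 0.0219
```

```bash
python3 plan.py 557.7 -8 58 -11.2 -1
```

```text
t 15.55 pos [578.1  86.4  58.9] yaw -11.6 q6 [ 0.01  0.3   1.76 -0.    1.08  0.22] F [ 0.5  0.3 -2.5] open 0.0219 -> yaw -11.2 rows 3
[0.05, -0.13, 0.02, -0.3, 0.4, -32.2, -1.0],
[0.05, -0.13, 0.02, -0.4, 0.4, -32.2, -1.0],
[0.05, -0.13, 0.02, -0.5, 0.3, -32.2, -1.0]
```

Emit:
drive_tool:
  targets:
    - [0, -0.4, 0, -0.5, 0, -32, -1]
    - [0, 0, 0, -0.5, 0, -32, -1]
    - [0, 0, 0, -0.5, 0, -32, -1]
    - [0, 0, 0, 0, 0, 0, -1]
    - [0, 0, 0, 0, 0, 0, -1]

```text
time: 15.97
position: [0.5543, -0.0027, 0.0586]
tool_rot: [-1.565, 0.158, -0.153]
force: [-0.5, -0.2, -2.8]
opening: 0.0218
```

```bash
python3 held2.py w12; python3 nest.py w12; python3 plan.py 557.5 -8.4 45 -11.2 -1
```

```text
plate top at tool y 6.5 x range [-18.26   0.37  18.56] z front 35.804993790383506 36.177135872786046
[  160   114   269   131 16648]
(array([   0,    2,  123, 1905, 3398,  888,  117,  169,  191,  418, 3205,
       5052, 1154,   26,    0,    0,    0]), array([ 4,  5,  6,  7,  8,  9, 10, 11, 12, 13, 14, 15, 16, 17, 18, 19, 20,
       21]))
top ((595.587890625, 14.646156311035156), (91.67214965820312, 140.20323181152344), 78.66622161865234) 15.212006287900527
floor [358.66 172.94] 5816 ((626.0579833984375, 14.061180114746094), (54.64146041870117, 54.745521545410156), 78.73516082763672) 8.343492461318286
floor [269.89 175.39] 322 ((564.3880615234375, 25.50269317626953), (5.851495742797852, 41.380428314208984), 74.03963470458984) 8.363001092064144
t 16.02 pos [554.7  -1.7  58.9] yaw -11.3 q6 [-0.15  0.23  1.84  0.    1.07  0.05] F [ 0.2  0.2 -2.1] open 0.0218 -> yaw -11.2 rows 1
[-0.02, -0.06, -0.13, 4.1, 13.9, -6.0, -1.0]
```

View pics/w12.png

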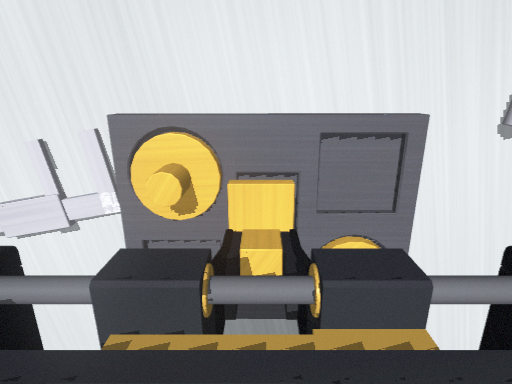

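Emit:
drive_tool:
  targets:
    - [0, 0, 0, 4, 8, -6, -1]
    - [0, 0, 0, 0, 6, 0, -1]
    - [0, 0, 0, 0, 0, 0, -1]
    - [0, 0, 0, 0, 0, 0, -1]
    - [0, 0, 0, 0, 0, 0, -1]

```text
time: 16.43
position: [0.5583, -0.0076, 0.0458]
tool_rot: [-1.565, 0.153, -0.151]
force: [0.7, 0.4, -2.7]
opening: 0.0218
```

```bash
python3 held2.py w13;  python3 plan.py 557.5 -8.4 34 -11.2 -1
```

```text
plate top at tool y 6.5 x range [-18.31   0.35  18.47] z front 35.73075085348297 36.16734596680657
t 16.48 pos [558.6  -7.8  46.2] yaw -11.1 q6 [-0.16  0.26  1.84  0.    1.05  0.04] F [ 0.4 -0.2 -1.6] open 0.0222 -> yaw -11.2 rows 1
[-0.0, 0.1, -0.01, -0.9, 12.2, -0.8, -1.0]
```

View pics/w13.png

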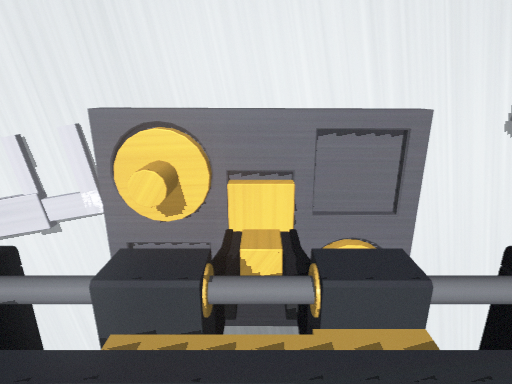

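Emit:
drive_tool:
  targets:
    - [0, 0, 0, -0.7, 6, -0.6, -1]
    - [0, 0, 0, 0, 6, 0, -1]
    - [0, 0, 0, 0, 0, 0, -1]
    - [0, 0, 0, 0, 0, 0, -1]

```text
time: 16.82
position: [0.557, -0.0086, 0.0335]
tool_rot: [-1.565, 0.154, -0.152]
force: [0.6, 0.2, -3.1]
opening: 0.0217
```

Emit:
drive_tool:
  targets:
    - [0, 0, 0, 0, 3, 0, -1]
    - [0, 0, 0, 0, 3, 0, -1]
    - [0, 0, 0, 0, 2, 0, -1]
    - [0, 0, 0, 0, 0, 0, -1]
    - [0, 0, 0, 0, 0, 0, -1]

```text
time: 17.23
position: [0.5575, -0.0087, 0.026]
tool_rot: [-1.565, 0.153, -0.152]
force: [-0.6, -1.2, -2.6]
opening: 0.0218
```

Emit:
drive_tool:
  targets:
    - [0, 0, 0, 0, 1, 0, -1]
    - [0, 0, 0, 0, 0.5, 0, -1]
    - [0, 0, 0, 0, 0, 0, -1]

```text
time: 17.48
position: [0.5579, -0.0088, 0.0251]
tool_rot: [-1.565, 0.152, -0.153]
force: [-0.2, 0.5, -1.2]
opening: 0.0216
```

Emit:
drive_tool:
  targets:
    - [0, 0, 0, 0, 0, 0, 0.2]
    - [0, 0, 0, 0, 0, 0, 0.2]
    - [0, 0, 0, 0, 0, 0, 0.2]
    - [0, 0, 0, 0, 0, 0, 0.2]
    - [0, 0, 0, 0, 0, 0, 0.2]

```text
time: 17.9
position: [0.5579, -0.0088, 0.0249]
tool_rot: [-1.565, 0.152, -0.153]
force: [-0.8, 0.4, -0.0]
opening: 0.0469
```

Emit:
drive_tool:
  targets:
    - [0, 0, 0, 0, -20, 0, 0.2]
    - [0, 0, 0, 0, -30, 0, 0.2]
    - [0, 0, 0, 0, -30, 10, 0.2]
    - [0, 0, 0, 10, 0, 35, 0.2]
    - [0, 0, 0, 10, 0, 40, 0.2]

```text
time: 18.32
position: [0.5962, 0.0699, 0.1082]
tool_rot: [-1.565, 0.151, -0.16]
force: [0.0, 0.1, -1.0]
opening: 0.0522
```

```bash
python3 look.py w14;  python3 plan.py 641.3 240 60 8.2 .2
```

```text
[596.21  69.92 108.2 ] 0.052215208003606815
w14 px [165. 237.] 2032 plate rect c [504.8  59.4] size [22. 58.] ang 85.2 z 0.012 top [513.2  42.8  43.3] 235
w14 px [478. 240.] 885 plate rect c [784.8 -11.4] size [37.3 15. ] ang 12.4 z 0.0082 top None 0
w14 px [236. 260.] 1251 plate rect c [571.6  20.7] size [24.8 48.8] ang 40.7 z 0.0128 top [570.4  73.5 107.7] 1
t 18.37 pos [597.9  77.7 107.3] yaw -11.1 q6 [-0.    0.27  1.69  0.    1.17  0.19] F [-2.6  3.   0.9] open 0.052 -> yaw 8.2 rows 5
[-0.05, -3.87, 0.08, 2.2, 9.7, 33.5, 0.2],
[-0.05, -3.87, 0.08, 4.5, 9.6, 33.3, 0.2],
[-0.05, -3.87, 0.08, 6.7, 9.6, 32.9, 0.2],
[-0.05, -3.87, 0.08, 8.9, 9.6, 32.4, 0.2],
[-0.05, -3.87, 0.08, 11.1, 9.5, 31.7, 0.2]
```

View pics/w14.png

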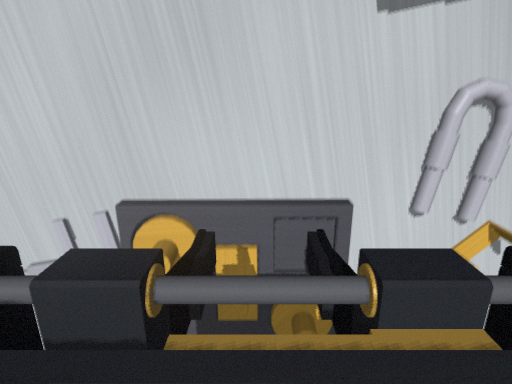

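Emit:
drive_tool:
  targets:
    - [0, -4, 0, 2, 2, 30, 0.2]
    - [0, -4, 0, 4, 2, 30, 0.2]
    - [0, -4, 0, 6, 2, 25, 0.2]
    - [0, -4, 0, 6, 2, 20, 0.2]
    - [0, -3.3, 0, 6, 0, 10, 0.2]

```text
time: 18.78
position: [0.627, 0.187, 0.096]
tool_rot: [-1.567, -0.115, 0.117]
force: [-0.1, -0.2, 0.1]
opening: 0.052
```

Emit:
drive_tool:
  targets:
    - [0, 0, 0, 0, 0, 0, 0.2]
    - [0, 0, 0, 0, 0, 0, 0.2]

```text
time: 18.95
position: [0.6272, 0.1846, 0.0964]
tool_rot: [-1.568, -0.111, 0.112]
force: [-0.1, -0.3, -0.3]
opening: 0.0521
```

```bash
python3 look.py w15;  python3 plan.py 641.3 240 60 8.2 .2
```

```text
[627.16 184.59  96.41] 0.05212250736747187
w15 px [296.  71.] 5074 plate rect c [639.8 285.3] size [51.4 51.6] ang 8.2 z 0.0093 top [639.2 285.6  35.3] 1157
t 19.0 pos [627.1 183.9  96.5] yaw 8.1 q6 [ 0.16  0.4   1.55 -0.    1.19  0.02] F [ 0.3 -0.4  1. ] open 0.0524 -> yaw 8.2 rows 2
[0.01, -0.06, -0.02, 11.0, 18.2, 26.8, 0.2],
[0.01, -0.06, -0.02, 11.0, 18.2, 26.8, 0.2]
```

View pics/w15.png

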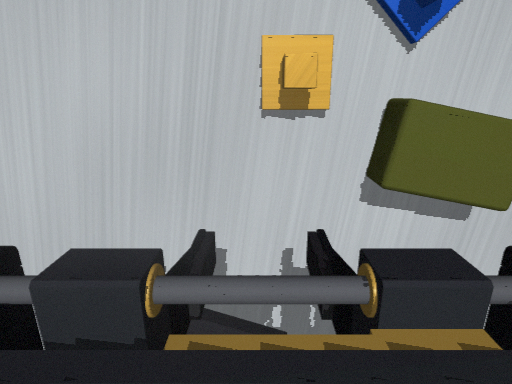

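The square has been knocked to (639.6, 285.4), still at about 8.2°. I'll keep the jaws narrow because of the block.

Emit:
drive_tool:
  targets:
    - [0, 0, 0, 13, 6, 32, -0.05]
    - [0, 0, 0, 13, 10, 33, -0.05]
    - [0, 0, 0, 0, 15, 33, -0.05]
    - [0, 0, 0, 0, 0, 0, -0.05]
    - [0, 0, 0, 0, 0, 0, -0.05]

```text
time: 19.42
position: [0.6377, 0.2851, 0.0641]
tool_rot: [-1.569, -0.11, 0.114]
force: [-0.2, -1.1, 0.3]
opening: 0.0418
```

```bash
python3 look.py w16;  python3 plan.py 639.5 285.4 14 8.2 -.05
```

```text
[637.72 285.11  64.09] 0.04184234881477911
w16 px [263. 209.] 4735 plate rect c [639.5 285.6] size [51.6 52.3] ang 8.0 z 0.0093 top [638.9 286.6  35.3] 1071
t 19.47 pos [638.7 284.1  65.1] yaw 8.1 q6 [ 0.31  0.53  1.43 -0.    1.18  0.16] F [ 0.5 -0.4  0.6] open 0.0416 -> yaw 8.2 rows 2
[0.03, -0.04, -0.04, 0.5, 25.5, 0.6, -0.05],
[0.03, -0.04, -0.04, 0.5, 25.5, 0.6, -0.05]
```

View pics/w16.png

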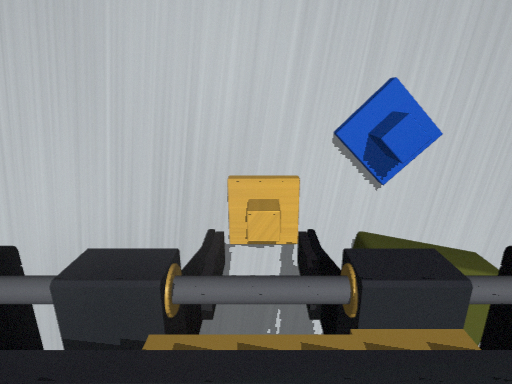

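Run:
```python
from h import *
np.set_printoptions(precision=1,suppress=True)
im,d,T,k=load('w15'); P=world(d,T,k)*1000
hsv=cv2.cvtColor(im,cv2.COLOR_RGB2HSV)
m=(cv2.inRange(hsv,(28,100,20),(45,255,140))>0)&(d>0)&(P[...,2]>3)
q=P[m]; print(m.sum(),cv2.boxPoints(cv2.minAreaRect(q[q[:,2]>30][:,:2].astype(np.float32))),q[:,2].max())
a=np.radians(8.2);v=(q[:,:2]-[639.5,285.4]); X=v@[np.cos(a),np.sin(a)];Z=v@[-np.sin(a),np.cos(a)]
for z0 in range(-60,40,10):
    s=(Z>z0)&(Z<z0+10)
    if s.any(): print(z0,X[s].min())
```

```text
12400 [[709.6 214.5]
 [809.1 209.4]
 [812.4 273.5]
 [712.9 278.7]] 41.81171228849986
-60 63.36376045530872
-50 65.58958305254407
-40 67.37187813544838
-30 69.46088791156149
-20 71.85059838756914
```

Clear by more than 30 mm. Descending.

Emit:
drive_tool:
  targets:
    - [0, 0, 0, 0.5, 25, 1, -0.05]
    - [0, 0, 0, 0, 25, 0, -0.05]
    - [0, 0, 0, 0, 0, 0, -0.05]
    - [0, 0, 0, 0, 0, 0, -0.05]

```text
time: 19.8
position: [0.6386, 0.2838, 0.0147]
tool_rot: [-1.569, -0.107, 0.113]
force: [-1.4, 0.8, 0.5]
opening: 0.0414
```

Emit:
drive_tool:
  targets:
    - [0, 0, 0, 0, 0, 0, -1]
    - [0, 0, 0, 0, 0, 0, -1]
    - [0, 0, 0, 0, 0, 0, -1]
    - [0, 0, 0, 0, 0, 0, -1]
    - [0, 0, 0, 0, 0, 0, -1]

```text
time: 20.22
position: [0.6405, 0.2862, 0.0175]
tool_rot: [-1.568, -0.113, 0.11]
force: [-1.0, -2.0, 6.4]
opening: 0.0219
```

Emit:
drive_tool:
  targets:
    - [0, 0, 0, 0, 0, 0, -1]
    - [0, 0, 0, 0, -15, 0, -1]
    - [0, 0, 0, 0, -15, 0, -1]
    - [0, 0, 0, 0, -13, 0, -1]
    - [0, 0, 0, 0, 0, 0, -1]

```text
time: 20.63
position: [0.6424, 0.2871, 0.064]
tool_rot: [-1.566, -0.117, 0.106]
force: [0.3, 0.6, -1.1]
opening: 0.0215
```

```bash
python3 held2.py w17;  python3 plan.py 640 90 58 -11.2 -1
```

```text
plate top at tool y 8.5 x range [-25.13   0.26  25.38] z front 25.61994671678978 25.896990042400425
t 20.68 pos [641.8 286.9  62.3] yaw 8.2 q6 [0.31 0.54 1.43 0.   1.17 0.17] F [-0.  -0.2 -2.4] open 0.0216 -> yaw -11.2 rows 5
[-0.02, 3.87, 0.06, -5.9, 0.8, -38.9, -1.0],
[-0.02, 3.87, 0.06, -3.3, 0.8, -39.2, -1.0],
[-0.02, 3.87, 0.06, -0.6, 0.8, -39.4, -1.0],
[-0.02, 3.87, 0.06, 2.0, 0.8, -39.3, -1.0],
[-0.02, 3.87, 0.06, 4.7, 0.9, -39.1, -1.0]
```

View pics/w17.png

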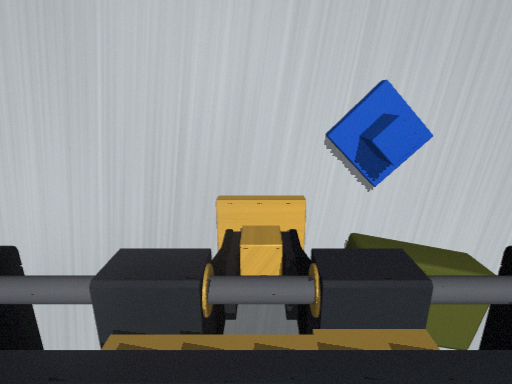

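Emit:
drive_tool:
  targets:
    - [0, 3.9, 0, -6, 0, -39, -1]
    - [0, 3.9, 0, -3.5, 0, -39, -1]
    - [0, 3.9, 0, -1, 0, -39, -1]
    - [0, 3.9, 0, 2, 0, -39, -1]
    - [0, 3.9, 0, 4.5, 0, -39, -1]

```text
time: 21.1
position: [0.6361, 0.0886, 0.0583]
tool_rot: [-1.565, 0.158, -0.157]
force: [1.8, 0.2, -1.3]
opening: 0.0214
```

Emit:
drive_tool:
  targets:
    - [0, 0, 0, 0, 0, -36, -1]
    - [0, 0, 0, 0, 0, -38, -1]
    - [0, 0, 0, 0, 0, 0, -1]
    - [0, 0, 0, 0, 0, 0, -1]

```text
time: 21.43
position: [0.6217, 0.0153, 0.0584]
tool_rot: [-1.565, 0.159, -0.158]
force: [-0.6, 0.6, -3.1]
opening: 0.0218
```

```bash
python3 held2.py w18; python3 nest.py w18;  python3 plan.py 626 14.6 40 -11.2 -1
```

```text
plate top at tool y 8.5 x range [-25.43   0.33  25.51] z front 25.678234267344244 26.087309365105995
[   12   159   315    86 14736]
(array([ 154,   93,  121,  509,  947,  295,  160,  184,  168,  444, 3527,
       6434, 1595,   88,   16,    1,    0]), array([ 4,  5,  6,  7,  8,  9, 10, 11, 12, 13, 14, 15, 16, 17, 18, 19, 20,
       21]))
top ((566.0490112304688, 36.59027862548828), (60.837581634521484, 205.8186492919922), 78.6341323852539) 15.285364328657336
floor [266.   187.51] 1262 ((629.4899291992188, 34.68336486816406), (11.85661792755127, 55.15522384643555), 78.5346450805664) 8.30031643013531
t 21.48 pos [622.   16.9  58.5] yaw -11.5 q6 [-0.1   0.38  1.66  0.    1.11  0.1 ] F [-0.   0.9 -3.1] open 0.0218 -> yaw -11.2 rows 1
[-0.02, -0.27, -0.03, 4.4, 18.5, -1.5, -1.0]
```

View pics/w18.png

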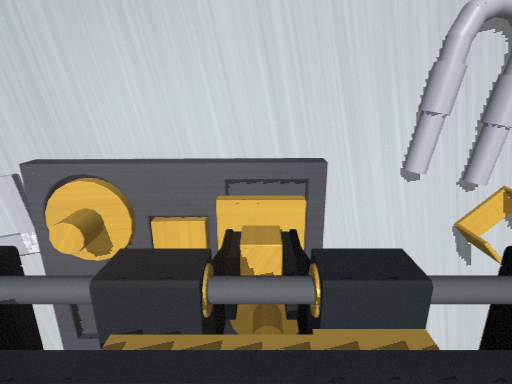

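Emit:
drive_tool:
  targets:
    - [0, -0.3, 0, 4.2, 10, -2, -1]
    - [0, 0, 0, 0, 8, 0, -1]
    - [0, 0, 0, 0, 0, 0, -1]
    - [0, 0, 0, 0, 0, 0, -1]
    - [0, 0, 0, 0, 0, 0, -1]

```text
time: 21.9
position: [0.6257, 0.0157, 0.0401]
tool_rot: [-1.566, 0.151, -0.15]
force: [0.1, -1.0, -2.6]
opening: 0.0216
```

```bash
python3 held2.py w19; python3 nest.py w19|grep floor;  python3 plan.py 625.8 14.1 34 -11.2 -1
```

```text
plate top at tool y 8.5 x range [-25.43   0.36  25.56] z front 25.691378444517785 25.9861586302699
floor [ 46.39 187.36] 147 ((495.639404296875, 67.52143859863281), (23.261035919189453, 3.9670822620391846), 9.900951385498047) 8.619800908612946
floor [260.55 192.02] 601 ((630.13671875, 38.11760330200195), (4.876312732696533, 55.17747116088867), 79.01657104492188) 8.32169988565193
t 21.95 pos [626.   15.5  40.6] yaw -11.0 q6 [-0.1   0.41  1.65  0.    1.08  0.09] F [-0.3 -0.  -2.1] open 0.0214 -> yaw -11.2 rows 1
[-0.0, 0.21, -0.01, 0.0, 6.6, -1.5, -1.0]
```

View pics/w19.png

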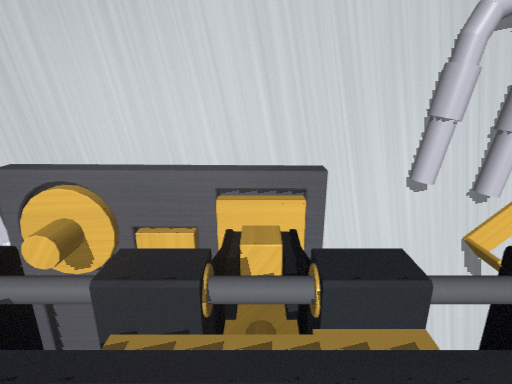

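Emit:
drive_tool:
  targets:
    - [0, 0.2, 0, -0.3, 4, -1.8, -1]
    - [0, 0, 0, 0, 2, 0, -1]
    - [0, 0, 0, 0, 0, 0, -1]
    - [0, 0, 0, 0, 0, 0, -1]

```text
time: 22.28
position: [0.6251, 0.0131, 0.0346]
tool_rot: [-1.565, 0.154, -0.154]
force: [-0.5, 0.9, -1.1]
opening: 0.0215
```

Emit:
drive_tool:
  targets:
    - [0, 0, 0, 0.3, 3, 0.4, -1]
    - [0, 0, 0, 0, 3, 0, -1]
    - [0, 0, 0, 0, 0, 0, -1]
    - [0, 0, 0, 0, 0, 0, -1]

```text
time: 22.62
position: [0.6266, 0.0147, 0.0306]
tool_rot: [-1.563, 0.153, -0.155]
force: [-3.8, 5.2, 7.3]
opening: 0.0219
```

Emit:
drive_tool:
  targets:
    - [0, 0, 0, 0, 2, 0, -1]
    - [0, 0, 0, 0, 0, 0, -1]
    - [0, 0, 0, 0, 0, 0, -1]

```text
time: 22.87
position: [0.6269, 0.0153, 0.0291]
tool_rot: [-1.563, 0.153, -0.156]
force: [-4.4, 7.5, 10.9]
opening: 0.0215
```

```bash
python3 held2.py w20; python3 nest.py w20|grep floor
```

```text
plate top at tool y 9.5 x range [-25.37   0.35  25.47] z front 23.909622217965214 24.18183341023854
floor [256.24 196.47] 499 ((629.6865844726562, 36.11601257324219), (9.163578033447266, 55.410701751708984), 79.01234436035156) 8.449450537068325
```

View pics/w20.png

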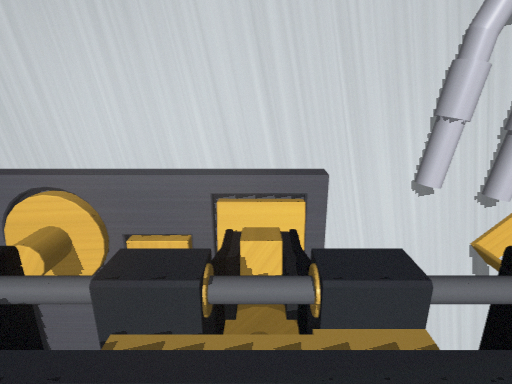

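Emit:
drive_tool:
  targets:
    - [0, 0, 0, 0, -4, 0, -1]
    - [0, 0, 0, 0, -2, 0, -1]
    - [0, 0, 0, 0, 0, 0, -1]
    - [0, 0, 0, 0, 0, 0, -1]

```text
time: 23.25
position: [0.6257, 0.0132, 0.0326]
tool_rot: [-1.566, 0.154, -0.154]
force: [-0.3, -0.3, -2.8]
opening: 0.0216
```

```bash
python3 held2.py w21; python3 nest.py w21|grep floor; python3 plan.py 626 14.1 34 -11.2 -1
```

```text
plate top at tool y 9.5 x range [-25.43   0.38  25.54] z front 23.921200015265082 24.42252257822726
floor [ 39.8  187.02] 168 ((497.8388366699219, 67.62330627441406), (27.17275619506836, 4.670901298522949), 5.703036308288574) 8.614258860159987
floor [259.41 193.54] 900 ((629.8685302734375, 37.15858459472656), (8.031465530395508, 55.31489944458008), 80.57772064208984) 8.358701578347038
t 23.3 pos [625.5  13.1  32.4] yaw -11.3 q6 [-0.1   0.42  1.66 -0.    1.06  0.09] F [-0.4 -0.8 -1.7] open 0.0218 -> yaw -11.2 rows 1
[0.01, -0.06, -0.02, 0.3, -1.6, 1.0, -1.0]
```

View pics/w21.png

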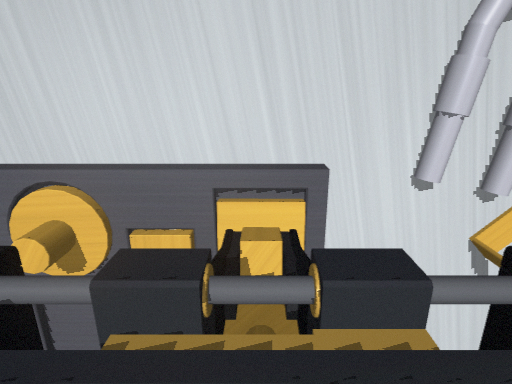

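Emit:
drive_tool:
  targets:
    - [0, 0, 0, -0.2, 0, 3, -1]
    - [0, 0, 0, 0, 0, 0, -1]
    - [0, 0, 0, 0, 0, 0, -1]
    - [0, 0, 0, 0, 0, 0, -1]

```text
time: 23.63
position: [0.626, 0.0164, 0.0325]
tool_rot: [-1.565, 0.154, -0.154]
force: [0.1, -0.2, -1.6]
opening: 0.0218
```

Emit:
drive_tool:
  targets:
    - [0, 0, 0, 0, 2, 0, -1]
    - [0, 0, 0, 0, 2, 0, -1]
    - [0, 0, 0, 0, 0, 0, -1]
    - [0, 0, 0, 0, 0, 0, -1]

```text
time: 23.97
position: [0.6262, 0.0164, 0.0288]
tool_rot: [-1.565, 0.154, -0.154]
force: [-0.2, 0.5, -2.2]
opening: 0.0218
```

Emit:
drive_tool:
  targets:
    - [0, 0, 0, 0, 1, 0, -1]
    - [0, 0, 0, 0, 0.5, 0, -1]
    - [0, 0, 0, 0, 0, 0, -1]
    - [0, 0, 0, 0, 0, 0, -1]

```text
time: 24.3
position: [0.6263, 0.0163, 0.0285]
tool_rot: [-1.565, 0.154, -0.154]
force: [-3.4, -0.9, 7.7]
opening: 0.0218
```

Emit:
drive_tool:
  targets:
    - [0, 0, 0, 0, 0, 0, 0.1]
    - [0, 0, 0, 0, 0, 0, 0.1]
    - [0, 0, 0, 0, 0, 0, 0.1]
    - [0, 0, 0, 0, 0, 0, 0.1]
    - [0, 0, 0, 0, 0, 0, 0.1]

```text
time: 24.72
position: [0.626, 0.0164, 0.0271]
tool_rot: [-1.565, 0.154, -0.154]
force: [-0.7, -0.5, -0.5]
opening: 0.0446
```

Emit:
drive_tool:
  targets:
    - [0, 0, 0, 0, -20, 0, 0.1]
    - [0, 0, 0, 0, -35, 0, 0.1]
    - [0, 0, 0, 0, -41, 0, 0.1]
    - [0, 0, 0, -5, -41, -10, 0.1]
    - [0, 0, 0, -10, -35, -20, 0.1]

```text
time: 25.13
position: [0.6067, -0.0087, 0.2012]
tool_rot: [-1.565, 0.15, -0.154]
force: [0.3, 0.4, 0.4]
opening: 0.048
```

```bash
python3 look.py w22; python3 plan.py 550 -60 330 -4 -1
```

```text
[606.68  -8.73 201.22] 0.04804888183526639
w22 px [161. 149.] 2376 plate rect c [503.9  33. ] size [61.7 52.1] ang 7.7 z 0.0143 top [506.   38.7  44.1] 426
w22 px [273. 148.] 2279 plate rect c [627.9   3.9] size [51.4 48.9] ang 61.0 z 0.0138 top [626.   15.1  44.2] 496
w22 px [418. 149.] 725 plate rect c [784.2 -20.9] size [42.  18.8] ang 30.5 z 0.0087 top [797.  -18.2  33.9] 108
w22 px [218. 181.] 2257 plate rect c [556.1 -11.8] size [78.6 40.2] ang 78.5 z 0.0122 top [558.2  -9.4  44.1] 496
w22 px [272. 213.] 1989 plate rect c [609.2 -62.4] size [59.5 61.8] ang 18.7 z 0.0146 top [610.7 -58.4  44. ] 349
t 25.18 pos [608.1 -13.  209.5] yaw -11.2 q6 [-0.15  0.18  1.6  -0.    1.35  0.05] F [ 5.5 -1.5  5.1] open 0.0477 -> yaw -4.0 rows 4
[0.03, -1.8, 0.17, -11.6, -30.2, -14.4, -1.0],
[0.03, -1.8, 0.17, -12.1, -30.2, -14.0, -1.0],
[0.03, -1.8, 0.17, -12.7, -30.2, -13.6, -1.0],
[0.03, -1.8, 0.17, -13.2, -30.2, -13.2, -1.0]
```

View pics/w22.png

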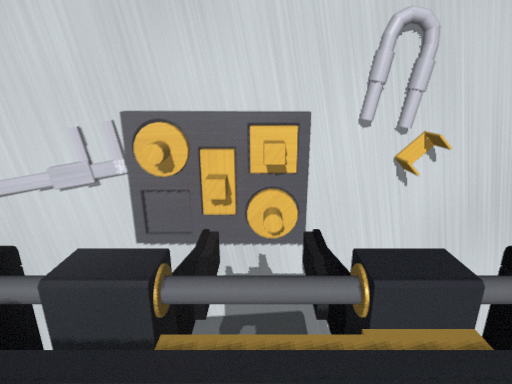

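All four blanks show stub tops at 44.0–44.2 mm, so they are seated equally. Next I'll measure the pump.

Emit:
drive_tool:
  targets:
    - [0, -1.8, 0, -12, -40, -14, -1]
    - [0, -1.8, 0, -15, -40, -25, -1]
    - [0, -1.8, 0, -15, -35, -35, -1]
    - [0, 0, 0, -15, 0, -41, -1]
    - [0, 0, 0, -10, 0, -41, -1]

```text
time: 25.6
position: [0.5284, -0.1432, 0.3012]
tool_rot: [-1.571, 0.074, -0.082]
force: [0.3, -0.3, -0.8]
opening: 0.022
```

Emit:
drive_tool:
  targets:
    - [0, 0, 0, 0, 0, -10, -1]
    - [0, 0, 0, 0, 0, 0, -1]
    - [0, 0, 0, 0, 0, 0, -1]

```text
time: 25.85
position: [0.5271, -0.1526, 0.2977]
tool_rot: [-1.568, 0.082, -0.081]
force: [-0.9, -0.6, -0.7]
opening: 0.0042
```

```bash
python3 look.py w23
```

```text
[ 527.05 -152.62  297.7 ] 0.004169960394942795
w23 px [227.  15.] 1321 plate rect c [515.3  21.1] size [56.8 19.5] ang 32.0 z 0.0122 top [503.7  33.8  44.1] 204
w23 px [325.  19.] 1616 plate rect c [626.8  13.9] size [44.5 53.3] ang 78.8 z 0.0144 top [625.   14.3  44.2] 416
w23 px [273.  44.] 1915 plate rect c [559.1  -6.8] size [71.6 38.8] ang 78.3 z 0.0103 top [557.4 -11.3  44.3] 364
w23 px [449.  32.] 385 plate rect c [784.6 -21.5] size [41.  18.8] ang 32.4 z 0.0059 top [768.4 -31.9  34.3] 38
w23 px [316.  81.] 1694 plate rect c [616.7 -55.8] size [47.8 59.9] ang 42.7 z 0.0125 top [610.  -60.6  44.2] 258
```

View pics/w23.png

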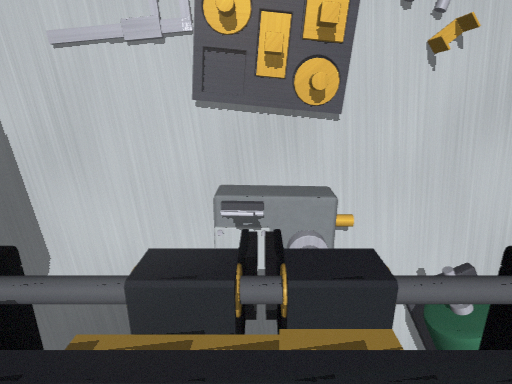

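Emit:
drive_tool:
  targets:
    - [0, 0, 0, 0, -10, -41, -1]
    - [0, 0, 0, 0, -10, -41, -1]
    - [0, 0, 0, 0, -10, -41, -1]
    - [0, 0, 0, 0, 0, -41, -1]
    - [0, 0, 0, 0, 0, 0, -1]

```text
time: 26.32
position: [0.5103, -0.319, 0.3274]
tool_rot: [-1.572, 0.083, -0.082]
force: [-0.1, 0.7, 0.1]
opening: 0.0003
```

Emit:
drive_tool:
  targets:
    - [0, 0, 0, 0, 0, -10, -1]
    - [0, 0, 0, 0, 0, 0, -1]
    - [0, 0, 0, 0, 0, 0, -1]

```text
time: 26.57
position: [0.5102, -0.3226, 0.3271]
tool_rot: [-1.568, 0.08, -0.078]
force: [-0.1, 1.0, -0.6]
opening: 0.0006
```

```bash
python3 look.py w24
```

```text
[ 510.18 -322.62  327.12] 0.000611364425679024
```

View pics/w24.png

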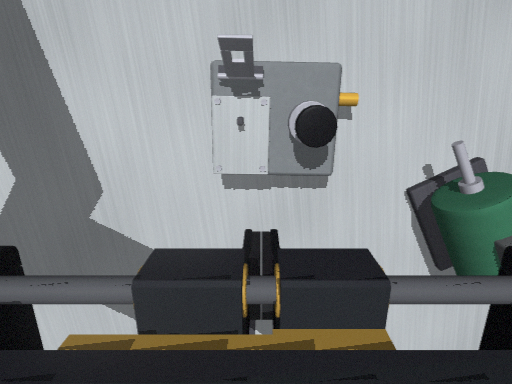

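Run:
```python
from h import *
np.set_printoptions(precision=1,suppress=True)
im,d,T,k=load('w24'); P=world(d,T,k)*1000
x,y,z=P[...,0],P[...,1],P[...,2]
B=np.zeros(z.shape,bool); B[30:185,200:345]=True; B&=d>0
def rect(m,n):
    q=P[m]; print(n,m.sum(),cv2.minAreaRect(q[:,:2].astype(np.float32)),q[:,2].mean())
rect(B&(z>56)&(z<63)&(x>440),'body60')
rect(B&(z>65)&(z<70),'lid68')
rect(B&(z>122)&(z<132)&(np.mgrid[0:384,0:512][1]>280),'cap')
m=B&(z>122)&(z<132)&(np.mgrid[0:384,0:512][1]>280); print(P[m].mean(0))
m=B&(z>76)&(z<88)&(np.mgrid[0:384,0:512][0]>90)&(np.mgrid[0:384,0:512][1]<270); rect(m,'catch');print(P[m].mean(0))
m=B&(z>72)&(np.mgrid[0:384,0:512][0]<90)&(np.mgrid[0:384,0:512][1]<280)
for v in range(34,86,3):
    s=m[v]; 
    if s.any(): print(v,s.sum(),P[v][s].mean(0),P[v][s][:,0].min(),P[v][s][:,0].max())
```

```text
body60 7013 ((533.064208984375, -275.4034423828125), (148.2637481689453, 167.83299255371094), 83.5794677734375) 59.1758242911351
lid68 4462 ((510.3727722167969, -274.7274475097656), (139.55126953125, 121.29071044921875), 82.85401153564453) 67.36415375866852
cap 1382 ((577.4854125976562, -280.30255126953125), (46.824188232421875, 46.86327362060547), 40.13056564331055) 126.96632019763892
[ 577.1 -279.8  127. ]
catch 48 ((488.5998840332031, -268.7607116699219), (9.99890422821045, 6.500089168548584), 82.16564178466797) 83.06345786794012
[ 488.7 -268.5   83.1]
34 17 [ 490.1 -181.3  156.1] 482.38694584060715 497.6991710058363
37 36 [ 498.9 -185.   156.8] 481.96017648114247 515.5530904465334
40 35 [ 498.8 -187.1  153.4] 482.3376848792903 515.2325854822253
43 34 [ 498.7 -189.   148.2] 482.4337440129474 514.8764263406886
46 34 [ 498.  -190.9  142.9] 481.3121094678831 514.5309564775092
49 33 [ 497.8 -192.9  137.4] 481.5186111548487 514.1439481576307
52 20 [ 497.6 -195.   131.4] 481.4390108130026 513.7656630548454
55 19 [ 496.5 -197.1  125.5] 480.41619915053644 513.3711512774157
58 19 [ 496.3 -199.4  118.9] 480.4450082989331 512.9200365309974
61 31 [ 497.  -201.9  112.2] 480.50458236897435 513.4688683588777
64 31 [ 496.3 -204.3  106.1] 479.1634238209806 513.125254558687
67 30 [ 496.  -207.    99.5] 479.1298314263792 512.7166286372524
70 29 [ 495.8 -209.6   92. ] 479.19229687356784 512.2710713413952
73 38 [ 491.8 -211.9   81.6] 468.3862271477586 515.233168655142
76 45 [ 495.2 -215.4   76. ] 468.1681991281653 522.2712268068311
79 39 [ 497.  -218.9   73.6] 467.27843221752414 521.9472043706971
```

Pump at (533, -275) with yaw -6.4°. The hinge is at (494, -216, 72), the hasp end at about (499, -183, 157), about 110° open, and the cap is at (577, -280). Now going behind the hasp.

```bash
cat > pl.py <<'E'
import sys
from h import *
c=np.array([494.4,-215.7,72]); a=np.radians(-6.4)
ex=np.array([np.cos(a),np.sin(a),0]); ed=np.array([np.sin(a),-np.cos(a),0])
o=r.observe(); v=o['position']*1000-c
print('t %.2f lateral %.1f u %.1f h %.1f'%(o['time'],v@ex,v@ed,v[2]),'F lat %.1f u %.1f h %.1f'%(o['force']@ex,o['force']@ed,o['force'][2]),'yaw',np.degrees(np.arctan2(*(R.from_rotvec(o['tool_rot']).as_matrix()[[1,0],0]))).round(2),'q',o['qpos'].round(2))
E
python3 pl.py
```

```text
t 26.62 lateral 27.6 u 104.2 h 255.3 F lat 0.4 u -0.1 h 0.2 yaw -5.74 q [-0.69  0.12  1.44  0.    1.58 -0.59]
```

Emit:
drive_tool:
  targets:
    - [0, 0.6, 0, -5.5, 5, 35, -1]
    - [0, 0, 0, -5.5, 5, 35, -1]
    - [0, 0, 0, -5.5, 5, 35, -1]
    - [0, 0, 0, -5.5, 5, 35, -1]
    - [0, 0, 0, -5.5, 5, 35, -1]

```text
time: 27.03
position: [0.5012, -0.1439, 0.3026]
tool_rot: [-1.569, 0.087, -0.087]
force: [0.8, -0.8, 0.2]
opening: 0.0
```

Emit:
drive_tool:
  targets:
    - [0, 0, 0, 0, 20, 5, -1]
    - [0, 0, 0, 0, 30, 0, -1]
    - [0, 0, 0, 0, 30, 0, -1]
    - [0, 0, 0, 0, 0, 0, -1]
    - [0, 0, 0, 0, 0, 0, -1]

```text
time: 27.45
position: [0.501, -0.1402, 0.2217]
tool_rot: [-1.568, 0.09, -0.084]
force: [0.9, 0.2, 0.1]
opening: 0.0004
```

```bash
python3 pl.py; python3 look.py w25
```

```text
t 27.45 lateral -1.8 u -75.7 h 149.7 F lat 0.9 u -0.3 h 0.1 yaw -6.34 q [-0.42 -0.03  1.79  0.    1.38 -0.31]
[ 501.02 -140.25  221.67] 0.00044736275348983187
w25 px [246.  13.] 1332 plate rect c [515.2  16.9] size [48.2 12. ] ang 27.4 z 0.0126 top [503.3  28.7  43.6] 55
w25 px [364.  18.] 1772 plate rect c [625.2   6.8] size [31.7 55.4] ang 82.8 z 0.0147 top [623.9   9.9  44.2] 404
w25 px [301.  42.] 2797 plate rect c [559.7  -9.4] size [76.9 36.8] ang 78.7 z 0.0121 top [557.  -10.9  44.2] 568
w25 px [503.  29.] 193 plate rect c [774.4 -19.8] size [28.1  3.8] ang 29.2 z 0.0098 top [764.5 -26.   34.2] 19
w25 px [352.  86.] 2423 plate rect c [612.7 -62. ] size [61.2 57.6] ang 20.0 z 0.0133 top [609.7 -60.2  44.2] 396
```

View pics/w25.png

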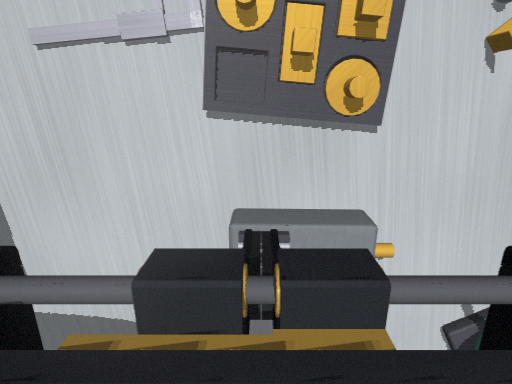

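Emit:
drive_tool:
  targets:
    - [0, 0, 0, 1, 38, 0, -1]
    - [0, 0, 0, 1, 38, 0, -1]
    - [0, 0, 0, 0, 0, 0, -1]
    - [0, 0, 0, 0, 0, 0, -1]

```text
time: 27.83
position: [0.5037, -0.142, 0.1473]
tool_rot: [-1.568, 0.09, -0.087]
force: [-0.1, 0.1, 0.7]
opening: 0.0008
```

Emit:
drive_tool:
  targets:
    - [0, 0, 0, 0, 0, -20, -1]
    - [0, 0, 0, 0, 0, -15, -1]
    - [0, 0, 0, 0, 0, -15, -1]
    - [0, 0, 0, 0, 0, -15, -1]
    - [0, 0, 0, 0, 0, -10, -1]

```text
time: 28.25
position: [0.4978, -0.2191, 0.1513]
tool_rot: [-1.572, 0.085, -0.093]
force: [1.1, 0.3, 0.3]
opening: 0.0005
```

```bash
python3 pl.py
python3 - <<'E'
from h import *
snap('scene','s26'); im,d,T,k=load('s26')
cv2.imwrite('pics/s26c.png',cv2.resize(cv2.cvtColor(im[170:350,100:300],cv2.COLOR_RGB2BGR),None,fx=3,fy=3,interpolation=cv2.INTER_CUBIC))
E
```

```text
t 28.25 lateral 3.7 u 3.0 h 79.3 F lat 1.0 u -0.5 h 0.3 yaw -6.48 q [-0.56  0.09  1.82  0.    1.23 -0.45]
```

View pics/s26c.png

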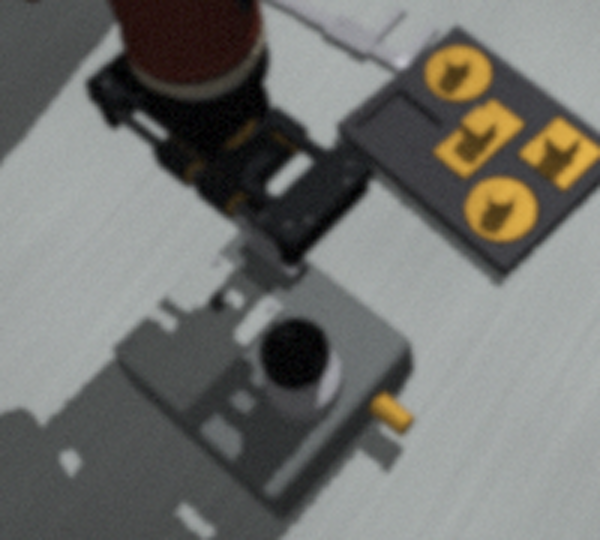

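Emit:
drive_tool:
  targets:
    - [0, 0, 0, -1, 4, -12, -1]
    - [0, 0, 0, -1, 4, -12, -1]
    - [0, 0, 0, -1, 8, -12, -1]
    - [0, 0, 0, 0, 9, -11, -1]
    - [0, 0, 0, 0, 10, -9, -1]

```text
time: 28.72
position: [0.486, -0.2732, 0.1107]
tool_rot: [-1.569, 0.089, -0.088]
force: [0.1, 1.7, -0.5]
opening: 0.0005
```

```bash
python3 pl.py
python3 - <<'E'
from h import *
snap('scene','s27'); im,d,T,k=load('s27')
cv2.imwrite('pics/s27c.png',cv2.resize(cv2.cvtColor(im[170:350,100:300],cv2.COLOR_RGB2BGR),None,fx=3,fy=3,interpolation=cv2.INTER_CUBIC))
E
```

```text
t 28.72 lateral -2.0 u 58.1 h 38.7 F lat -0.1 u -1.7 h -0.5 yaw -6.47 q [-0.65  0.17  1.81 -0.    1.17 -0.54]
```

View pics/s27c.png

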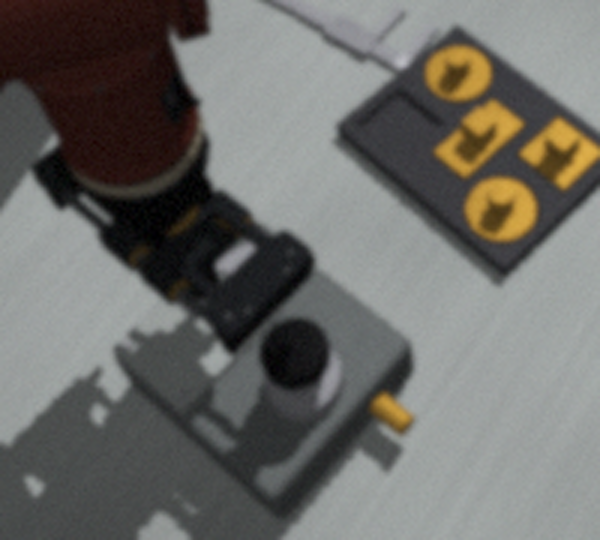

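Emit:
drive_tool:
  targets:
    - [0, 0, 0, 1, 5, -8, -1]
    - [0, 0, 0, 1, 8, -6, -1]
    - [0, 0, 0, 0, 8, -4, -1]
    - [0, 0, 0, 0, 6, -2, -1]
    - [0, 0, 0, 0, 0, 0, -1]

```text
time: 29.18
position: [0.4852, -0.2918, 0.0828]
tool_rot: [-1.568, 0.09, -0.087]
force: [-0.0, 0.5, 0.5]
opening: 0.0004
```

```bash
python3 pl.py
```

```text
t 29.18 lateral -0.7 u 76.7 h 10.8 F lat -0.1 u -0.5 h 0.5 yaw -6.46 q [-0.68  0.23  1.8  -0.    1.12 -0.57]
```

Emit:
drive_tool:
  targets:
    - [0, 0, 0, 0, 3, -1, -1]
    - [0, 0, 0, 0, 3, 0, -1]
    - [0, 0, 0, 0, 2, 0, -1]
    - [0, 0, 0, 0, 0, 0, -1]
    - [0, 0, 0, 0, 0, 0, -1]

```text
time: 29.6
position: [0.4861, -0.293, 0.0769]
tool_rot: [-1.569, 0.088, -0.088]
force: [0.2, 0.2, -0.3]
opening: 0.0002
```

```bash
python3 pl.py
```

```text
t 29.60 lateral 0.4 u 77.7 h 4.9 F lat 0.2 u -0.2 h -0.3 yaw -6.43 q [-0.68  0.23  1.8   0.    1.11 -0.57]
```

Emit:
drive_tool:
  targets:
    - [0, 0, 0, 0, 1.5, 0, -1]
    - [0, 0, 0, 0, 1.5, 0, -1]
    - [0, 0, 0, 0, 1, 0, -1]
    - [0, 0, 0, 0, 0, 0, -1]
    - [0, 0, 0, 0, 0, 0, -1]

```text
time: 30.02
position: [0.4864, -0.2933, 0.0741]
tool_rot: [-1.569, 0.088, -0.089]
force: [-2.4, 3.0, 8.4]
opening: 0.0005
```

```bash
python3 pl.py
```

```text
t 30.02 lateral 0.7 u 78.0 h 2.1 F lat -2.7 u -2.7 h 8.4 yaw -6.44 q [-0.68  0.24  1.8   0.    1.1  -0.57]
```

Emit:
drive_tool:
  targets:
    - [0, 0, 0, 0, -30, 0, -1]
    - [0, 0, 0, 0, -40, 0, -1]
    - [0, 0, 0, 0, -41, -10, -1]
    - [0, 0, 0, 5, -41, -30, -1]
    - [0, 0, 0, 5, -30, -30, -1]

```text
time: 30.43
position: [0.4885, -0.3571, 0.2494]
tool_rot: [-1.57, 0.085, -0.088]
force: [1.2, -0.3, 1.3]
opening: 0.0008
```

Emit:
drive_tool:
  targets:
    - [0, 0, 0, 0, 0, 0, -1]
    - [0, 0, 0, 0, 0, 0, -1]

```text
time: 30.6
position: [0.4886, -0.3596, 0.2486]
tool_rot: [-1.572, 0.087, -0.093]
force: [0.4, 0.2, -1.1]
opening: 0.0002
```

```bash
python3 look.py w28; python3 pl.py
python3 - <<'E'
from h import *
np.set_printoptions(precision=1,suppress=True)
im,d,T,k=load('w28'); P=world(d,T,k)*1000
c=np.array([494.4,-215.7,72]); a=np.radians(-6.4)
ex=np.array([np.cos(a),np.sin(a),0]); ed=np.array([np.sin(a),-np.cos(a),0])
L=(P-c)@ex;U=(P-c)@ed;H=P[...,2]-72
for u in range(-10,100,8):
    s=(abs(L)<14)&(abs(U-u)<2)&(H>-20)&(H<60)&(d>0)
    if s.any(): print(u,s.sum(),np.percentile(H[s],[5,50,95]))
s=(abs(P[...,2]-127)<4)&(d>0); s[:, :280]=False; print('cap',s.sum(),P[s].mean(0),cv2.minAreaRect(P[s][:,:2].astype(np.float32)))
E
```

```text
[ 488.57 -359.57  248.58] 0.00020704690030767464
t 30.65 lateral 9.2 u 141.9 h 174.1 F lat -0.5 u -0.5 h -0.2 yaw -6.5 q [-0.76  0.16  1.55  0.    1.43 -0.65]
-10 123 [-3.9 -2.5 -1.3]
-2 117 [1.4 2.9 4.3]
6 141 [0.1 1.2 2.4]
14 144 [0.2 1.3 2.4]
22 139 [-0.1  1.2  2.2]
30 113 [-0.1  1.4  2.8]
38 112 [0.  1.4 2.6]
46 120 [-6.  -3.3  2.2]
54 120 [-5.3  1.6 12. ]
62 108 [-5.5 -3.4  2.4]
70 108 [-0.   1.4  2.6]
78 108 [-0.4  1.3  2.9]
86 107 [0.  1.4 2.4]
94 104 [-5.8 -4.7 -3.5]
cap 2481 [ 576.7 -280.2  127.1] ((577.2325439453125, -280.6714172363281), (46.732357025146484, 46.524009704589844), 82.64791870117188)
```

View pics/w28.png

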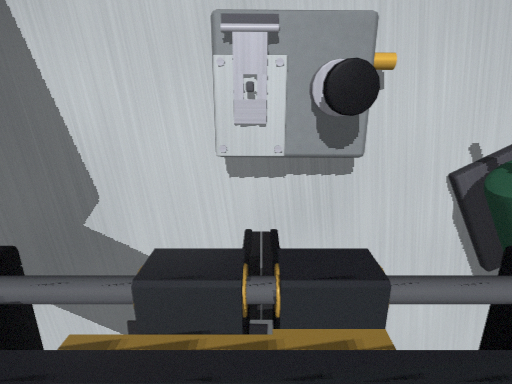

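The hasp is flat (profile 1.2–1.4 mm all along) with the catch through the slot at (249,88). Moving above the plunger and checking the blanks first.

```bash
python3 plan.py 577.2 -280.5 150 -6.4 -1
python3 - <<'E'
from h import *; import m
snap('side','d29'); m.blanks('d29')
im,d,T,k=load('d29')
cv2.imwrite('pics/d29c.png',cv2.resize(cv2.cvtColor(im[80:300,130:350],cv2.COLOR_RGB2BGR),None,fx=2.6,fy=2.6,interpolation=cv2.INTER_CUBIC))
E
```

```text
t 30.65 pos [ 487.7 -357.8  246.1] yaw -6.5 q6 [-0.76  0.16  1.55  0.    1.43 -0.65] F [-0.5  0.5 -0.2] open 0.0004 -> yaw -6.4 rows 4
[0.0, -0.03, 0.01, 20.0, 24.0, 21.7, -1.0],
[0.0, -0.03, 0.01, 20.0, 24.0, 21.7, -1.0],
[0.0, -0.03, 0.01, 20.1, 24.0, 21.7, -1.0],
[0.0, -0.03, 0.01, 20.1, 24.0, 21.7, -1.0]
d29 px [244. 178.] 317 plate rect c [603.9 -38.6] size [51.5 16.8] ang 18.1 z 0.0142 top [609.4 -55.7  45.3] 57
d29 px [179. 182.] 60 plate rect c [784.3 -17.9] size [37.9 15.3] ang 35.5 z 0.0057 top None 0
d29 px [259. 196.] 362 plate rect c [546.   -0.1] size [80.3 31.2] ang 56.6 z 0.0142 top [557.4  -4.6  45. ] 93
d29 px [232. 199.] 344 plate rect c [627.4  30.2] size [22.  48.4] ang 76.1 z 0.0138 top [625.6  20.3  44.7] 85
d29 px [276. 215.] 379 plate rect c [504.1  58.6] size [21.7 53.1] ang 84.1 z 0.0142 top [503.9  43.4  45.4] 72
```

View pics/d29c.png

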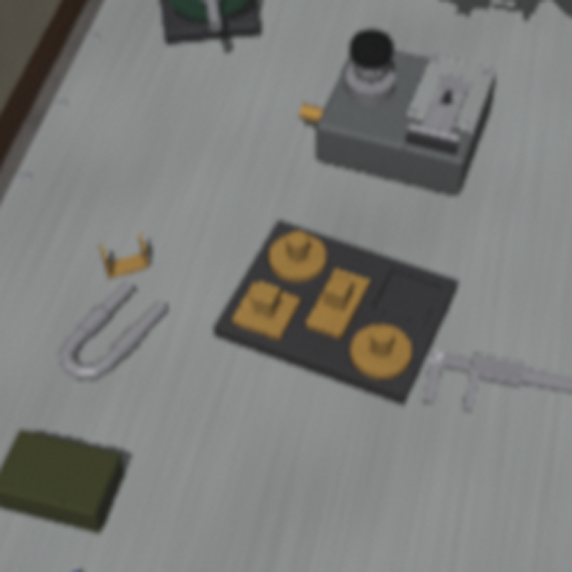

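The square looks slightly off in this coarse view, so I'll check it properly before pressing.

Emit:
drive_tool:
  targets:
    - [0, 0, 0, 20, -20, 40, -1]
    - [0, 0, 0, 20, -20, 40, -1]
    - [0, 0, 0, 20, -10, 40, -1]
    - [0, 0, 0, 10, 0, 40, -1]
    - [0, 0, 0, 0, 0, 40, -1]

```text
time: 31.12
position: [0.571, -0.1784, 0.2875]
tool_rot: [-1.568, 0.089, -0.087]
force: [0.6, -0.2, 0.5]
opening: 0.0005
```

Emit:
drive_tool:
  targets:
    - [0, 0, 0, 0, 0, 40, -1]
    - [0, 0, 0, 0, 0, 40, -1]
    - [0, 0, 0, 0, 0, 20, -1]
    - [0, 0, 0, 0, 0, 0, -1]
    - [0, 0, 0, 0, 0, 0, -1]

```text
time: 31.53
position: [0.5805, -0.0796, 0.2871]
tool_rot: [-1.569, 0.088, -0.083]
force: [-0.1, 0.3, -0.3]
opening: 0.0001
```

```bash
python3 look.py w30
python3 - <<'E'
from h import *; import m
np.set_printoptions(precision=2,suppress=True)
im,d,T,k=load('w30'); P=world(d,T,k)*1000; mk=m.yellow(im)
n,l,s,c=cv2.connectedComponentsWithStats(mk)
for i in range(1,n):
    if s[i,4]<600: continue
    q=P[(l==i)&(d>0)]; 
    pl=q[(q[:,2]>12)&(q[:,2]<26)]; med=np.median(pl[:,2]); pl=pl[abs(pl[:,2]-med)<2.5]
    A=np.c_[pl[:,:2]-pl[:,:2].mean(0),np.ones(len(pl))]; co=np.linalg.lstsq(A,pl[:,2],rcond=None)[0]
    print(c[i].round(),len(pl),'z',co[2],'tilt deg',np.degrees(co[:2]),cv2.minAreaRect(pl[:,:2].astype(np.float32)))
cv2.imwrite('pics/w30c.png',cv2.resize(cv2.cvtColor(im[60:260,150:400],cv2.COLOR_RGB2BGR),None,fx=3,fy=3,interpolation=cv2.INTER_CUBIC))
E
python3 nest.py w30
```

```text
[580.54 -79.62 287.13] 7.254574126767488e-05
w30 px [193.  73.] 1803 plate rect c [513.8  39.3] size [40.2 60.6] ang 2.8 z 0.0119 top [504.9  37.9  44.2] 292
w30 px [289.  82.] 1706 plate rect c [628.2  14.6] size [51.9 49.7] ang 79.0 z 0.0137 top [625.4  14.   44.2] 357
w30 px [239. 107.] 1720 plate rect c [560.1 -10.9] size [75.9 33.5] ang 78.8 z 0.0101 top [557.6 -10.8  44.3] 330
w30 px [411.  94.] 454 plate rect c [783.2 -18.4] size [41.9 12.9] ang 32.4 z 0.0075 top [785.  -20.9  34. ] 70
w30 px [282. 141.] 1520 plate rect c [617.5 -57.8] size [46.4 60.3] ang 26.9 z 0.0123 top [610.2 -60.   44.2] 235
[193.  73.] 1449 z 18.338819800829107 tilt deg [-0.07 -0.06] ((504.48675537109375, 37.812957763671875), (58.51940155029297, 58.03387451171875), 36.12853240966797)
[289.  82.] 1315 z 18.2935358303385 tilt deg [0.05 0.09] ((626.4192504882812, 13.963417053222656), (51.64376449584961, 52.777305603027344), 79.12630462646484)
[239. 107.] 1344 z 18.288585885897323 tilt deg [ 0.01 -0.05] ((557.4107055664062, -10.796821594238281), (75.74992370605469, 37.84059524536133), 78.81339263916016)
[282. 141.] 1225 z 18.307596060234925 tilt deg [-0.02  0.11] ((610.4310913085938, -60.688323974609375), (57.4894905090332, 58.94929885864258), 82.43309783935547)
[241. 339.] 0 z 0.0 tilt deg [0. 0.] ((0.0, 0.0), (0.0, 0.0), 0.0)
[  161    37   162   134 12024]
(array([   0,    7,  121,  581,  908,  433,   98,   35,   72,  660, 2838,
       4029, 1737,  336,  124,   40,    5]), array([ 4,  5,  6,  7,  8,  9, 10, 11, 12, 13, 14, 15, 16, 17, 18, 19, 20,
       21]))
top ((557.0023193359375, -10.217994689941406), (154.78619384765625, 205.33816528320312), 78.65682983398438) 15.37757295952072
floor [191.32 131.39] 1597 ((488.0693359375, -35.285614013671875), (54.822654724121094, 54.556331634521484), 78.75590515136719) 8.381166855217304
  return _methods._mean(a, axis=axis, dtype=dtype,
  ret = ret.dtype.type(ret / rcount)
<stdin>:9: RuntimeWarning: Mean of empty slice.
  ret = um.true_divide(
```

View pics/w30c.png

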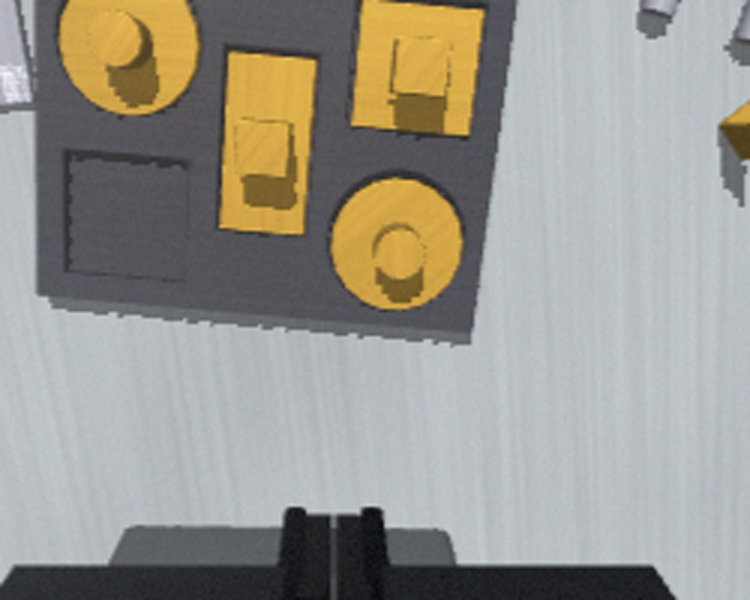

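All four plates are at the same height (18.3 mm) with tilt under 0.15°, and each is centred in its cavity. Now the plunger.

```bash
python3 plan.py 577.2 -280.5 200 -6.4 -1
```

```text
t 31.58 pos [580.6 -81.  287.4] yaw -6.3 q6 [-0.27  0.1   1.55 -0.    1.5  -0.16] F [-0.7  0.2  0.4] open 0.0008 -> yaw -6.4 rows 6
[0.0, 0.01, -0.03, 3.1, 14.6, -33.1, -1.0],
[0.0, 0.01, -0.03, 3.1, 14.6, -33.1, -1.0],
[0.0, 0.01, -0.03, 3.1, 14.6, -33.1, -1.0],
[0.0, 0.01, -0.03, 3.1, 14.6, -33.1, -1.0],
[0.0, 0.01, -0.03, 3.1, 14.6, -33.1, -1.0],
[0.0, 0.01, -0.03, 3.1, 14.6, -33.1, -1.0]
```

Emit:
drive_tool:
  targets:
    - [0, 0, 0, 3, 10, -33, -1]
    - [0, 0, 0, 3, 10, -33, -1]
    - [0, 0, 0, 3, 14, -33, -1]
    - [0, 0, 0, 3, 14, -33, -1]
    - [0, 0, 0, 3, 20, -33, -1]

```text
time: 32.0
position: [0.5773, -0.2507, 0.221]
tool_rot: [-1.57, 0.089, -0.09]
force: [1.1, 0.3, 0.3]
opening: 0.0008
```

Emit:
drive_tool:
  targets:
    - [0, 0, 0, 3, 20, -33, -1]
    - [0, 0, 0, 0, 20, 0, -1]
    - [0, 0, 0, 0, 20, 0, -1]
    - [0, 0, 0, 0, 0, 0, -1]
    - [0, 0, 0, 0, 0, 0, -1]

```text
time: 32.42
position: [0.5752, -0.2811, 0.159]
tool_rot: [-1.567, 0.093, -0.087]
force: [-0.7, 1.0, 0.7]
opening: 0.0005
```

```bash
python3 plan.py 577.2 -280.5 132 -6.4 -1
```

```text
t 32.42 pos [ 575.2 -281.1  159. ] yaw -6.6 q6 [-0.58  0.31  1.54 -0.    1.3  -0.46] F [-0.7  1.   0.7] open 0.0005 -> yaw -6.4 rows 1
[-0.11, -0.15, -0.24, 2.0, 27.0, 0.8, -1.0]
```

Emit:
drive_tool:
  targets:
    - [0, 0, 0, 2, 15, 0.5, -1]
    - [0, 0, 0, 0, 12, 0, -1]
    - [0, 0, 0, 0, 0, 0, -1]
    - [0, 0, 0, 0, 0, 0, -1]

```text
time: 32.75
position: [0.5788, -0.2795, 0.1332]
tool_rot: [-1.568, 0.089, -0.087]
force: [0.5, 0.7, 1.0]
opening: 0.0005
```

Emit:
drive_tool:
  targets:
    - [0, 0, 0, 0, 5, 0, -1]
    - [0, 0, 0, 0, 5, 0, -1]
    - [0, 0, 0, 0, 4, 0, -1]
    - [0, 0, 0, 0, 3, 0, -1]

```text
time: 33.08
position: [0.5801, -0.2805, 0.1177]
tool_rot: [-1.57, 0.086, -0.09]
force: [1.5, 0.3, 4.2]
opening: 0.0006
```

Emit:
drive_tool:
  targets:
    - [0, 0, 0, 0, 2, 0, -1]
    - [0, 0, 0, 0, 2, 0, -1]
    - [0, 0, 0, 0, 2, 0, -1]
    - [0, 0, 0, 0, 0, 0, -1]

```text
time: 33.42
position: [0.5803, -0.2806, 0.1131]
tool_rot: [-1.57, 0.086, -0.09]
force: [-1.0, 1.6, 11.3]
opening: 0.0005
```

Emit:
drive_tool:
  targets:
    - [0, 0, 0, 0, 2, 0, -1]
    - [0, 0, 0, 0, 2, 0, -1]
    - [0, 0, 0, 0, 2, 0, -1]
    - [0, 0, 0, 0, 0, 0, -1]

```text
time: 33.75
position: [0.5804, -0.2807, 0.1083]
tool_rot: [-1.57, 0.086, -0.09]
force: [-2.6, 2.8, 14.4]
opening: 0.0005
```

Emit:
drive_tool:
  targets:
    - [0, 0, 0, 0, 1.5, 0, -1]
    - [0, 0, 0, 0, 1, 0, -1]
    - [0, 0, 0, 0, 0, 0, -1]

```text
time: 34.0
position: [0.5807, -0.2808, 0.1079]
tool_rot: [-1.571, 0.086, -0.091]
force: [-6.4, 4.8, 25.5]
opening: 0.0007
```

Solid stop: z is 107.9 mm and the force rose to 25 N. Holding, then releasing.

Emit:
drive_tool:
  targets:
    - [0, 0, 0, 0, 0, 0, -1]
    - [0, 0, 0, 0, 0, 0, -1]
    - [0, 0, 0, 0, 0, 0, -1]
    - [0, 0, 0, 0, 0, 0, -1]
    - [0, 0, 0, 0, 0, 0, -1]

```text
time: 34.42
position: [0.5807, -0.2808, 0.108]
tool_rot: [-1.571, 0.085, -0.091]
force: [-7.3, 4.8, 25.1]
opening: 0.0008
```

Emit:
drive_tool:
  targets:
    - [0, 0, 0, 0, 0, 0, -1]
    - [0, 0, 0, 0, 0, 0, -1]
    - [0, 0, 0, 0, 0, 0, -1]
    - [0, 0, 0, 0, 0, 0, -1]
    - [0, 0, 0, 0, 0, 0, -1]

```text
time: 34.83
position: [0.5807, -0.2808, 0.108]
tool_rot: [-1.571, 0.085, -0.091]
force: [-7.7, 5.8, 25.6]
opening: 0.0004
```

Emit:
drive_tool:
  targets:
    - [0, 0, 0, 0, -6, 0, -1]
    - [0, 0, 0, 0, -8, 0, -1]
    - [0, 0, 0, 0, -12, 0, -1]
    - [0, 0, 0, 0, -20, 0, -1]
    - [0, 0, 0, 0, -35, 0, -1]

```text
time: 35.25
position: [0.5763, -0.2786, 0.1796]
tool_rot: [-1.565, 0.095, -0.082]
force: [0.4, 0.7, 0.0]
opening: 0.0005
```

Emit:
drive_tool:
  targets:
    - [0, 0, 0, 0, -40, -10, -1]
    - [0, 0, 0, -10, -20, -30, -1]
    - [0, 0, 0, -10, 0, -30, -1]
    - [0, 0, 0, 0, 0, 0, -1]
    - [0, 0, 0, 0, 0, 0, -1]

```text
time: 35.67
position: [0.5503, -0.3488, 0.2434]
tool_rot: [-1.568, 0.091, -0.09]
force: [0.1, 0.3, -0.2]
opening: 0.0001
```

```bash
python3 look.py w31
python3 - <<'E'
from h import *
np.set_printoptions(precision=1,suppress=True)
im,d,T,k=load('w31'); P=world(d,T,k)*1000
c=np.array([494.4,-215.7,72]); a=np.radians(-6.4)
ex=np.array([np.cos(a),np.sin(a),0]); ed=np.array([np.sin(a),-np.cos(a),0])
L=(P-c)@ex;U=(P-c)@ed;H=P[...,2]-72
for u in (14,38,54,78,86):
    s=(abs(L)<14)&(abs(U-u)<2)&(H>-20)&(H<60)&(d>0)
    if s.any(): print(u,s.sum(),np.percentile(H[s],[5,50,95]))
q=(np.hypot(P[...,0]-577.3,P[...,1]-280.5*-1*-1)<18)&(d>0)
q=(np.hypot(P[...,0]-577.3,P[...,1]+280.5)<15)&(d>0)&(P[...,2]<150); print('cap z',np.median(P[...,2][q]),q.sum())
snap('side','d31');snap('scene','s31')
im=load('d31')[0]
cv2.imwrite('pics/d31c.png',cv2.resize(cv2.cvtColor(im,cv2.COLOR_RGB2BGR),None,fx=1.5,fy=1.5))
E
```

```text
[ 550.31 -348.82  243.37] 6.407188327955157e-05
14 136 [-0.   1.2  2.5]
38 112 [0.  1.3 2.6]
54 110 [-4.5  1.7 11.7]
78 100 [0.2 1.4 2.7]
86 102 [0.1 1.4 2.6]
cap z 127.33337308425064 999
```

View pics/w31.png

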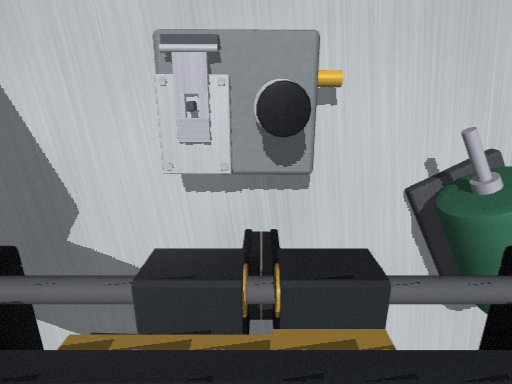

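View pics/d31c.png

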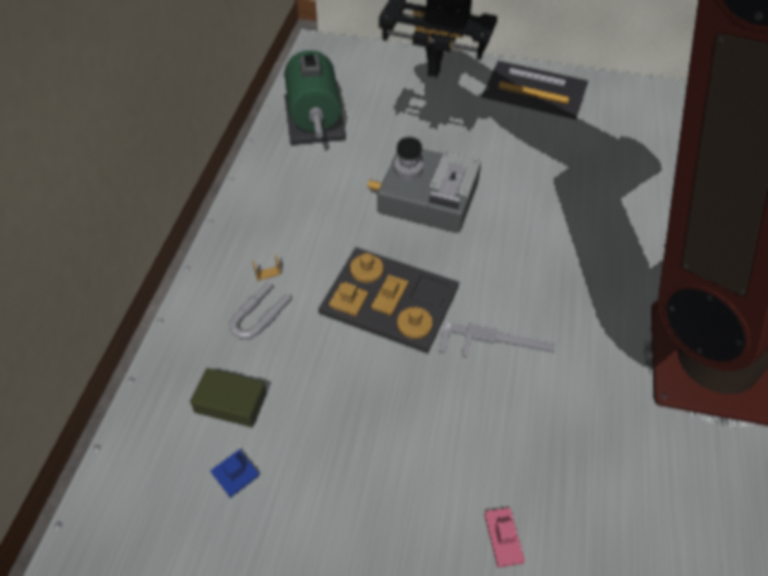

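Plunger up (cap reads 127.3 mm, the same as before the press), hasp down, blanks in place, and nothing else moved. Handing in.

```bash
python3 -c "
from bench import r
print(r.hand_in())"
```

```text
the job is handed in; nothing more can be done
None
```

I loaded all four brass blanks on the bench, closed the hasp and pressed the plunger in the order asked. The job was handed in at about 36 s, and no verdict is reported. There were two rounds, one square and one oblong; the second square was absent, so one square cavity stays empty.

- **Blanks:** Just before the press, all four plates read the same height (18.3 mm) with tilt under 0.15°, and each was centred in its cavity. After the press I saw them only in the coarser side camera, which showed them still in place.
- **Square blank:** It was knocked about 45 mm aside before I picked it, so I found it again with the wrist camera. It first caught on the cavity edge (about 11 N) and slipped about 2 mm in the grip. I lifted it, corrected by about 3 mm and seated it.
- **Hasp:** It lies flat along its whole length with the catch through the slot, both before and after the press.
- **Plunger:** It went 20 mm down to the solid stop and held there at about 25 N for roughly a second. It then came fully up; the cap read 127.3 mm, against 127.0–127.1 mm before the press.
- **Other things:** I did not touch the slide, saddle, caliper, rubber block or the look-alikes, and they looked unchanged in the last side picture.
- **Camera disagreement:** The scene and side cameras differed by about 7 mm in y, so I used the wrist camera for every grasp and placement.

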